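# Make up two home-visit health kits at the village office

## Robot

A 7-joint arm with a two-finger parallel gripper is mounted at the origin on the work surface. World frame = base frame: x ahead of the robot, y to its left, z up, the work surface at z = 0. Lengths are in m, angles in degrees, forces in N, time in s.
With the tool pointing down it reaches from about 0.35 to 0.9 m from the base axis. Payload 7.2 kg.
Tool frame: the origin (TCP) lies on the centre line of the jaws, within the pads' length; the fingertips stand 22 mm ahead of it and the grasp point (between the pads) lies 3 mm ahead of it; z points along the fingers, y is the line along which they close (so a half turn about z gives the same grasp; the last joint's range is limited). The gripper opens to 88 mm and grips with 3 to 60 N. Pads are 20 mm wide; open, the fingers measure 115 mm over their backs; the gripper's body (75 mm by 178 mm) begins 61 mm behind the grasp point.
Start: joints at [-68.595, 23.554, -0.728, 91.456, 0.321, 64.991, -4.71], TCP at [0.267, 0.565, 0.22] pointing down, gripper open.
Joint ranges: [-169.25, 169.25], [-16.82, 113.86], [-84.01, 82.57], [7.8, 145.47], [-59.2, 239.2], [7.22, 106.19], [-163.78, 163.78]. Speed limits (degrees/s): [136.94, 136.94, 172.46, 172.46, 180, 180, 180].

## Interface

Orientations are given as [roll, pitch, yaw] about the fixed x, y, z axes, in that order (R = Rz(yaw) Ry(pitch) Rx(roll)).
In Python, from plant import ctrl gives the robot as it stands.
- The arm moves only by the tool apply_moves, never from a script. Its argument "commands" is a list of rows, each an object with "travel": the shift along the tool's x, y, z each as a share of 0.8 m, from -1 to 1, a list of three; "rotation": the turn, a rotation vector about the tool's x, y, z each as a share of pi rad, from -1 to 1, a list of three; "fingers": the finger opening in mm, from 0 to 87.8. A call has 1 to 8 rows; each row is the pose to reach, as a shift and turn from the pose commanded when the call began, along the tool's axes at that moment, turning the shorter way round; what a row does not reach only later rows make up. A row lasts 1/8 s, in which the tool goes at most 62.5 mm and 10.7 degrees, less where a joint would pass 70% of its speed; a pose out of reach is approached as far as the arm can. A call with a number of a shift or a turn outside -1 to 1 is refused whole. A call with a gripper value outside its range is refused whole. The fingers move at their own pace and stop on an object; "force" is the grip in N (left out, the last holds). Time passes only in rows, so rows that repeat a pose let the fingers close. It gives the time, the measured TCP pose, the force, the opening and the grip force at its end, in the units of the state.
- ctrl.read_state(): the state, without advancing time (a new reading comes with each control period).
- ctrl.camera(name): name is "side" or "top"; returns a dict with "pixels" (420x560x3 uint8, blue, green, red), "fx", "fy", "cx", "cy" (pixels), "rvec" (rotation vector, rad) and "tvec" (3), from world to camera coordinates, as OpenCV has them. Camera axes: x right, y down, z forward; pixel columns grow to the right and rows downward; lengths in m; the calibration is good to about 2 mm. A picture is of the moment at which its call begins. There is no depth.
- ctrl.hand_in(): hands the job in; it is judged then, once.
The state is a dict: "t": time; "joint_positions": joint angles; "joint_velocities": joint speeds; "effort": joint torques, N m; "ee_pos": TCP position; "eef_rot": TCP orientation; "ft_force": force on the tool from outside, world axes, zero at the start; "torque": the same for the moment, N m; "grip_width": finger opening in m; "grip_force": force on a finger pad.
Only numpy, scipy, OpenCV 4.12 (cv2) and the standard library are available. Lean on these libraries where they do the work, as an engineer would, in place of code of your own. Each camera call takes 0.05 s, during which the arm holds its last target. There are 200 camera calls.

## Task

Make up the two home-visit kits. The blue case with the foam insert gets the pulse oximeter, display up and fully down in its rectangular cutout, and the red-lidded sample jar, upright and fully down in the round cutout; the green tray gets the thermometer, lying flat, display up, in the compartment with the grey mat, and the yellow-lidded sample jar, upright in the middle of the white disc in the other compartment. Leave the black-lidded jar where it stands and let go of everything.

Things in the scene. Friction and masses are not known exactly. Their poses are not given: they have to be found in the camera images.
- case: Fixed blue case, 170 (x) x 204 (y) x 28 mm high; firm black foam inside, top 24 mm up. Origin: centre of underside; x roughly away from the robot, y to its left (within 0.25 rad). Two cutouts, yellow floor 12 mm up: round, 50 mm across, at x 0, y +50 mm; rectangular, 44 (x) x 70 (y) mm, at x 0, y -50 mm, with equally deep finger notches 32 mm wide reaching 30 mm further out along +x and -x.
- tray: Fixed green tray, 170 (x) x 204 (y) x 28 mm high, walls and floor 4 mm thick. Origin: centre of underside; x roughly away from the robot, y to its left (within 0.25 rad). A 26 mm high wall along x parts two compartments of 162 (x) x 96 (y) mm: one centred at x 0, y +50 mm with a white 60 mm disc in its middle, the other at x 0, y -50 mm with a grey mat.
- oximeter_mid (a point): Pulse oximeter: a block with a white lower half and a blue upper half and a black display with a red bar on top, 62 mm (its x) by 36 mm (its y) by 34 mm high, 55 g, display up on the desk. The point is its centre, 17 mm above its underside; x is its long axis (which end is which does not matter), z up.
- thermometer_mid (a point): Forehead thermometer: a white bar with an orange band, an orange button, a green display on top and a grey head, 130 mm (its x) by 34 mm (its y) by 28 mm high, 90 g, lying flat on the desk. The point is its centre, 14 mm above its underside; x is its long axis (which end is which does not matter), z up.
- red_jar_mid (a point): Sample jar with a red lid: white, 42 mm across and 66 mm tall, 60 g, standing upright. The point is on its axis half-way up, 33 mm above its underside; z is up along the jar.
- yellow_jar_mid (a point): Sample jar with a yellow lid: white, 42 mm across and 66 mm tall, 60 g, standing upright. The point is on its axis half-way up, 33 mm above its underside; z is up along the jar.
- black_jar_mid (a point): Sample jar with a black lid, a spare that stays where it is: white, 42 mm across and 66 mm tall, 60 g, standing upright. The point is on its axis half-way up, 33 mm above its underside; z is up along the jar.

How it is judged:
By the outcome, as a careful person would: the job done as asked, in the order asked, and still so for the second after the job is handed in, with the robot touching nothing.
It also fails if it takes over 112 s, if anything falls off the work surface, if the arm or the gripper's body presses on something with over 40 N, if the wrist force passes 120 N, or if a joint passes its speed limit or range.

## Working session

There is one attempt and no reset: what is moved stays moved. The work goes in short steps, Python scripts to look and compute and a tool call to move; the robot and the scene stay as the last step left them, time stands still between calls to the robot, and variables do not carry over. Pictures are saved under pics/ and viewed, at most 14 in all, crops included, and the job is handed in when it is done.

Besides the shell and the picture viewer there is one more tool, called after "Call:" as name(argument=value, ...) on one line, values as JSON. apply_moves: Moves the arm, as the interface text tells. Its arguments: {"type":"object","properties":{"commands":{"type":"array"},"force":{"type":"number"}},"required":["commands"]}

```bash
ls; mkdir -p pics; python3 - <<'E'
from plant import ctrl
import cv2
print(ctrl.read_state())
for n in("top","side"):
    c=ctrl.camera(n); cv2.imwrite(f"pics/{n}0.png",c["pixels"]); print(n,c["fx"],c["cx"],c["cy"],c["rvec"],c["tvec"])
E
```

```text
pics
{'t': 0.0, 'joint_positions': array([-68.59414603,  23.5987569 ,  -0.72876258,  91.50465866,
         0.32200554,  64.99373119,  -4.70915716]), 'joint_velocities': array([ 0.0462146 , -0.05439996, -0.04977982, -0.06879188, -0.04585675,
        0.01245167,  0.03122038]), 'effort': array([ 7.54006828e-05, -5.87936711e+01,  6.41769134e-01, -2.91088325e+01,
       -5.38522995e-02,  1.82202423e-02,  1.75555319e-04]), 'ee_pos': array([0.26704325, 0.56448129, 0.21931844]), 'eef_rot': array([-1.79905211e+02,  7.66419436e-03,  1.54689421e+02]), 'ft_force': array([ 0.41241162, -0.84658806, -0.22236343]), 'torque': array([ 0.01058206, -0.00489891, -0.04740092]), 'grip_force': 0.0, 'grip_width': 0.08815216365343911}
top 501.54893377236795 281.71731979863534 218.36995300724547 [ 2.1203506  -2.15471339  0.13777591] [0.01818507 0.51790832 1.22559551]
side 410.68297705569904 278.7569617833846 207.95725286844356 [ 2.130014   -0.59504011  0.28644623] [-0.43204134  0.19307261  0.80163694]
```

View pics/top0.png

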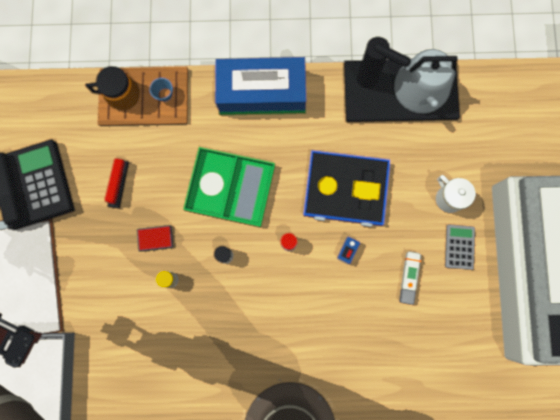

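View pics/side0.png

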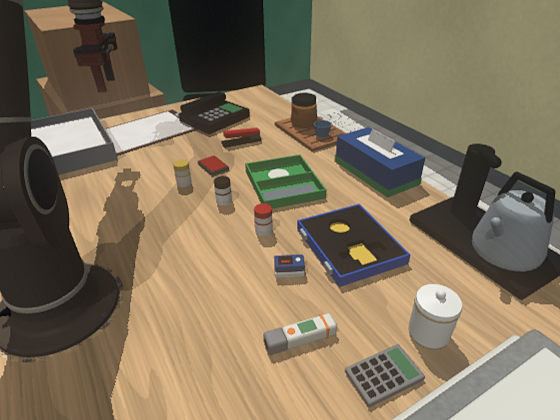

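```bash
cat > h.py <<'E'
import cv2,numpy as np
from plant import ctrl
from scipy.spatial.transform import Rotation as Rn
class Cam:
    def __init__(s,n):
        c=ctrl.camera(n); s.im=c["pixels"]; s.hsv=cv2.cvtColor(s.im,cv2.COLOR_BGR2HSV)
        s.K=np.array([[c["fx"],0,c["cx"]],[0,c["fy"],c["cy"]],[0,0,1]])
        s.R=cv2.Rodrigues(np.array(c["rvec"]))[0]; s.t=np.array(c["tvec"]); s.C=-s.R.T@s.t
    def world(s,p,z):
        p=np.atleast_2d(p).astype(float); d=np.c_[p,np.ones(len(p))]@np.linalg.inv(s.K).T@s.R
        return (s.C+d*((z-s.C[2])/d[:,2])[:,None])[:,:2]
    def pix(s,P):
        return cv2.projectPoints(np.atleast_2d(P).astype(float),cv2.Rodrigues(s.R)[0],s.t,s.K,None)[0][:,0]
    def mask(s,lo,hi,box):
        m=cv2.inRange(s.hsv,np.array(lo),np.array(hi)); o=np.zeros_like(m); x0,y0,x1,y1=box
        o[y0:y1,x0:x1]=m[y0:y1,x0:x1]; return o
def big(m,hull=True):
    cs=cv2.findContours(m,cv2.RETR_EXTERNAL,cv2.CHAIN_APPROX_NONE)[0]
    return max(cs,key=cv2.contourArea)[:,0]
def rect(w):  # w: Nx2 world -> centre, size, angle of the long side
    c,(a,b),th=cv2.minAreaRect((w*1000).astype(np.float32))
    if a<b: a,b,th=b,a,th+90
    return np.round(c,1),round(a,1),round(b,1),round((th+90)%180-90,1)
E
python3 - <<'E'
from h import *
c=Cam("top"); print("C",c.C)
R=lambda m:(m)
boxes=dict(yel=((20,120,100),(34,255,255),(150,262,182,295)),
 black=((0,0,0),(180,255,70),(208,240,238,268)),
 red=((0,150,100),(6,255,255),(275,228,303,255)))
for n,(lo,hi,b) in boxes.items():
    m=c.mask(lo,hi,b)
    if n=="red": m|=c.mask((174,150,100),(180,255,255),b)
    k=big(m);(x,y),r=cv2.minEnclosingCircle(k); mo=cv2.moments(m,True)
    cen=(mo['m10']/mo['m00'],mo['m01']/mo['m00'])
    print(n,(x,y),r,cen,mo['m00'],c.world([(x,y),cen],.064))
for n,lo,hi,b,z in [("case",(105,120,60),(130,255,255),(298,140,396,232),.028),("tray",(50,120,40),(80,255,255),(178,140,282,232),.028),
  ("oxi",(100,100,50),(130,255,255),(335,235,365,268),.034)]:
    m=c.mask(lo,hi,b); k=big(m); allp=np.argwhere(m)[:,::-1]
    print(n,rect(c.world(k,z)),rect(c.world(allp,z)),m.sum()/255)
m=c.mask((20,120,100),(34,255,255),(310,165,388,215))
for k in cv2.findContours(m,0,1)[0]:
    mo=cv2.moments(k); 
    if mo['m00']>20: print("yfloor",mo['m00'],c.world((mo['m10']/mo['m00'],mo['m01']/mo['m00']),.012),rect(c.world(k[:,0],.012)))
for n,b,z in (("disc",(195,168,228,200),.004),):
    m=c.mask((0,0,150),(180,60,255),b); k=big(m); print(n,c.world(np.mean(np.argwhere(m)[:,::-1],0),z),rect(c.world(k,z)))
for n,b in(("oxi",(330,230,370,272)),("th",(392,243,432,310)),("case",(298,140,396,232))):
    x0,y0,x1,y1=b; cv2.imwrite(f"pics/{n}1.png",cv2.resize(c.im[y0:y1,x0:x1],None,fx=6,fy=6,interpolation=cv2.INTER_NEAREST))
ims=[cv2.resize(c.im[b[1]:b[3],b[0]:b[2]],(400,500),interpolation=0) for b in((330,228,370,278),(392,248,432,308-10+0))]
cv2.imwrite("pics/crop1.png",np.hstack(ims))
E
```

```text
C [ 0.33415904 -0.01046166  1.28797219]
yel (163.39999389648438, 278.79998779296875) 9.929845809936523 (163.33656957928804, 279.36893203883494) 309.0 [[0.37064482 0.29968615]
 [0.36927116 0.29981411]]
black (222.6958770751953, 254.05670166015625) 7.966060161590576 (222.64021164021165, 253.93121693121694) 189.0 [[0.42858043 0.15515034]
 [0.42888981 0.15528759]]
red (288.47674560546875, 241.10464477539062) 8.246648788452148 (288.50710900473933, 240.98578199052133) 211.0 [[ 0.45772546 -0.00629732]
 [ 0.45801659 -0.00637658]]
case (array([ 596.9, -157.6]), 201.5, 170.1, 81.8) (array([ 596.9, -157.6]), 201.5, 170.1, 81.8) 709.0
tray (array([605.8, 143.7]), 204.0, 169.9, 76.6) (array([605.8, 143.7]), 204.0, 169.9, 76.6) 3715.0
oxi (array([ 436.2, -155.3]), 57.5, 32.2, -27.9) (array([ 436.2, -155.3]), 57.5, 32.2, -27.9) 192.0
yfloor 458.0 [[ 0.59216432 -0.2084598 ]] (array([ 591.6, -208.3]), 71.6, 49.5, 81.7)
yfloor 277.5 [[ 0.60655401 -0.10928927]] (array([ 606.7, -109.1]), 49.9, 48.4, 43.2)
disc [[0.61886909 0.19371707]] (array([618.8, 193.2]), 60.5, 56.2, 88.9)
```

View pics/crop1.png

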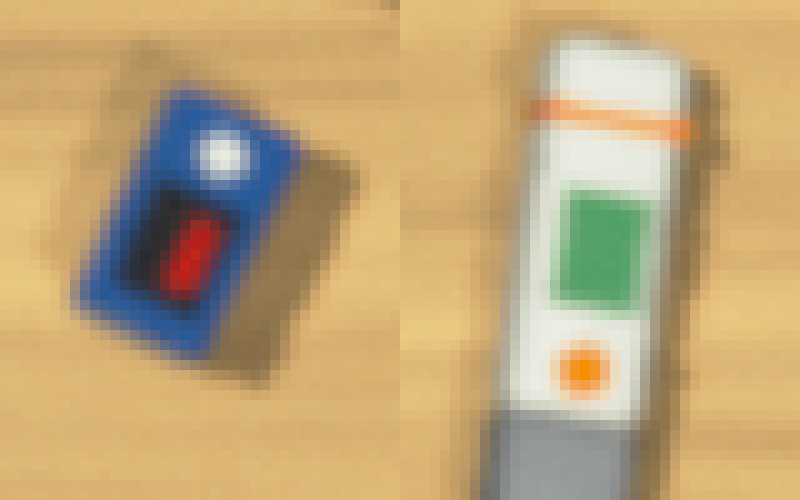

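```bash
cat >> h.py <<'E'
def go(*tg):
    """targets (x,y,z,yaw) in mm/deg -> travel, rotation shares from the present pose"""
    s=ctrl.read_state(); p=s["ee_pos"]; R=Rn.from_euler("xyz",s["eef_rot"],degrees=True)
    print("t",s["t"],"p",np.round(p*1000,1),"rot",np.round(s["eef_rot"],1),"F",np.round(s["ft_force"],1),"w",round(s["grip_width"]*1000,1),"gf",round(s["grip_force"],1),"q",np.round(s["joint_positions"]))
    for x,y,z,w in tg:
        d=R.inv().apply(np.array([x,y,z])/1000-p)/.8
        r=(R.inv()*Rn.from_euler("xyz",[180,0,w],degrees=True)).as_rotvec()/np.pi
        print((x,y,z,w),"travel",np.round(d,4),"rot",np.round(r,4))
E
python3 - <<'E'
from h import *
go((437,-156,120,152),(437,-156,28,152))
c=Cam("top")
# thermometer: white+grey bar by low saturation
m=c.mask((0,0,60),(180,70,255),(392,243,432,310)); print("th",rect(c.world(big(m),.028)))
m=c.mask((40,80,60),(85,255,255),(400,255,425,290)); print("disp",rect(c.world(big(m),.028)))
m=c.mask((0,0,90),(180,60,200),(225,155,275,225)); print("mat",rect(c.world(big(m),.004)))
s=Cam("side")
for n,P in (("yel",(.370,.2997,.033)),("red",(.4579,-.0063,.033)),("oxi",(.437,-.156,.017))): print(n,s.pix([P]))
E
```

```text
t 0.15 p [267.1 564.6 219.5] rot [-179.9    0.   154.7] F [0.6 0.1 0.5] w 87.7 gf 0.0 q [-69.  24.  -1.  91.   0.  65.  -5.]
(437, -156, 120, 152) travel [-0.5771 -0.7233  0.1253] rot [-0.0004  0.      0.0149]
(437, -156, 28, 152) travel [-0.5771 -0.7232  0.2403] rot [-0.0004  0.      0.0149]
th (array([ 355.2, -304.1]), 106.0, 38.7, -11.2)
disp (array([ 377.8, -310.9]), 22.7, 17.3, -3.0)
mat (array([595.4,  96.4]), 137.5, 40.8, -13.5)
yel [[182.34391997 172.99701424]]
red [[263.39571623 219.77868081]]
oxi [[289.6728069  266.00515737]]
```

Call:
apply_moves(commands=[{"travel": [-0.5771, -0.7233, 0.1253], "rotation": [0, 0, 0.015], "fingers": 80}, {"travel": [-0.5771, -0.7233, 0.1253], "rotation": [0, 0, 0.015], "fingers": 70}, {"travel": [-0.5771, -0.7233, 0.1253], "rotation": [0, 0, 0.015], "fingers": 60}, {"travel": [-0.5771, -0.7233, 0.1253], "rotation": [0, 0, 0.015], "fingers": 60}, {"travel": [-0.5771, -0.7233, 0.1253], "rotation": [0, 0, 0.015], "fingers": 60}, {"travel": [-0.5771, -0.7233, 0.1253], "rotation": [0, 0, 0.015], "fingers": 60}, {"travel": [-0.5771, -0.7233, 0.1253], "rotation": [0, 0, 0.015], "fingers": 60}, {"travel": [-0.5771, -0.7233, 0.1253], "rotation": [0, 0, 0.015], "fingers": 60}], force=15)

```text
t: 1.25
ee_pos: [0.3814, 0.0809, 0.1532]
eef_rot: [179.9, 0.0, 152.0]
ft_force: [0.9, 0.2, -0.1]
grip_width: 0.0599
grip_force: 0.0
```

```bash
python3 -c "
from h import *
go((437,-156,120,152))"
```

```text
t 1.25 p [381.4  80.9 153.2] rot [179.9   0.  152. ] F [ 0.9  0.2 -0.1] w 59.9 gf 0.0 q [-34.   5.  16. 127.  -2.  48.  45.]
(437, -156, 120, 152) travel [-0.2004 -0.2289  0.0414] rot [0.0004 0.0002 0.    ]
```

Call:
apply_moves(commands=[{"travel": [-0.2004, -0.2289, 0.0414], "rotation": [0, 0, 0], "fingers": 60}, {"travel": [-0.2004, -0.2289, 0.0414], "rotation": [0, 0, 0], "fingers": 60}, {"travel": [-0.2004, -0.2289, 0.0414], "rotation": [0, 0, 0], "fingers": 60}, {"travel": [-0.2004, -0.2289, 0.0414], "rotation": [0, 0, 0], "fingers": 60}, {"travel": [-0.2004, -0.2289, 0.0414], "rotation": [0, 0, 0], "fingers": 60}, {"travel": [-0.2004, -0.2289, 0.0414], "rotation": [0, 0, 0], "fingers": 60}])

```text
t: 2.0
ee_pos: [0.4362, -0.1538, 0.1197]
eef_rot: [180.0, -0.1, 152.0]
ft_force: [-0.4, -0.6, 0.5]
grip_width: 0.0598
grip_force: 0.0
```

```bash
python3 -c "
from h import *
go((437,-156,28,152))
c=Cam('side'); cv2.imwrite('pics/s2.png',c.im[130:370,150:430])"
```

```text
t 2.0 p [ 436.2 -153.8  119.7] rot [ 1.80e+02 -1.00e-01  1.52e+02] F [-0.4 -0.6  0.5] w 59.8 gf 0.0 q [ -9.  16.  27. 121. -10.  45.  86.]
(437, -156, 28, 152) travel [-0.0023 -0.0019  0.1146] rot [ 0.     -0.0003 -0.0002]
```

View pics/s2.png

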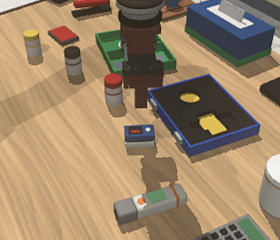

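Call:
apply_moves(commands=[{"travel": [-0.0015, -0.001, 0.06], "rotation": [0, 0, 0], "fingers": 60}, {"travel": [-0.0015, -0.001, 0.1], "rotation": [0, 0, 0], "fingers": 60}, {"travel": [-0.0015, -0.001, 0.1146], "rotation": [0, 0, 0], "fingers": 60}, {"travel": [-0.0015, -0.001, 0.1146], "rotation": [0, 0, 0], "fingers": 60}, {"travel": [-0.0015, -0.001, 0.1146], "rotation": [0, 0, 0], "fingers": 60}])

```text
t: 2.68
ee_pos: [0.4381, -0.1553, 0.0293]
eef_rot: [180.0, 0.1, 152.0]
ft_force: [-1.0, -0.1, 0.0]
grip_width: 0.0601
grip_force: 0.0
```

```bash
python3 -c "
from h import *
go((437,-156,28,152))
c=Cam('side'); cv2.imwrite('pics/s3.png',cv2.resize(c.im[180:320,200:370],None,fx=4,fy=4))"
```

```text
t 2.675 p [ 438.1 -155.3   29.3] rot [1.80e+02 1.00e-01 1.52e+02] F [-1.  -0.1  0. ] w 60.1 gf 0.0 q [ -5.  25.  23. 124. -18.  33.  93.]
(437, -156, 28, 152) travel [ 0.0008 -0.0014  0.0017] rot [0.0002 0.0005 0.0001]
```

View pics/s3.png

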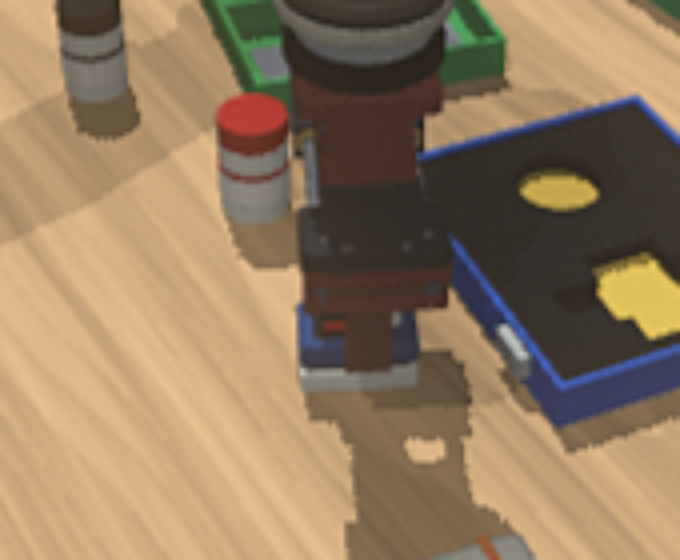

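Call:
apply_moves(commands=[{"travel": [0, 0, 0.001], "rotation": [0, 0, 0], "fingers": 45}, {"travel": [0, 0, 0.001], "rotation": [0, 0, 0], "fingers": 30}, {"travel": [0, 0, 0.001], "rotation": [0, 0, 0], "fingers": 20}, {"travel": [0, 0, 0.001], "rotation": [0, 0, 0], "fingers": 20}, {"travel": [0, 0, 0.001], "rotation": [0, 0, 0], "fingers": 20}, {"travel": [0, 0, -0.06], "rotation": [0, 0, 0], "fingers": 20}, {"travel": [0, 0, -0.09], "rotation": [0, 0, 0], "fingers": 20}, {"travel": [0, 0, -0.09], "rotation": [0, 0, 0], "fingers": 20}], force=15)

```text
t: 3.72
ee_pos: [0.4383, -0.1556, 0.1015]
eef_rot: [179.9, 0.2, 152.0]
ft_force: [0.0, -0.4, -1.0]
grip_width: 0.0354
grip_force: 15.0
```

```bash
python3 -c "
from h import *
go((590.9,-207.7,100,81.8),(590.9,-207.7,41,81.8))"
```

```text
t 3.725 p [ 438.3 -155.6  101.5] rot [179.9   0.2 152. ] F [ 0.  -0.4 -1. ] w 35.4 gf 15.0 q [ -9.  18.  27. 122. -12.  43.  88.]
(590.9, -207.7, 100, 81.8) travel [-0.199   0.032   0.0025] rot [0.001  0.0005 0.39  ]
(590.9, -207.7, 41, 81.8) travel [-0.1988  0.0319  0.0762] rot [0.001  0.0005 0.39  ]
```

Call:
apply_moves(commands=[{"travel": [-0.199, 0.032, 0], "rotation": [0, 0, 0.39], "fingers": 20}, {"travel": [-0.199, 0.032, 0], "rotation": [0, 0, 0.39], "fingers": 20}, {"travel": [-0.199, 0.032, 0], "rotation": [0, 0, 0.39], "fingers": 20}, {"travel": [-0.199, 0.032, 0], "rotation": [0, 0, 0.39], "fingers": 20}, {"travel": [-0.199, 0.032, 0], "rotation": [0, 0, 0.39], "fingers": 20}, {"travel": [-0.199, 0.032, 0], "rotation": [0, 0, 0.39], "fingers": 20}, {"travel": [-0.199, 0.032, 0], "rotation": [0, 0, 0.39], "fingers": 20}, {"travel": [-0.199, 0.032, 0], "rotation": [0, 0, 0.39], "fingers": 20}])

```text
t: 4.72
ee_pos: [0.589, -0.2073, 0.0984]
eef_rot: [-179.9, 0.0, 81.8]
ft_force: [-0.2, -0.6, -0.6]
grip_width: 0.0355
grip_force: 15.0
```

```bash
python3 -c "
from h import *
go((590.9,-207.7,60,81.8),(590.9,-207.7,41,81.8))
c=Cam('top'); cv2.imwrite('pics/t4.png',cv2.resize(c.im[130:250,270:410],None,fx=4,fy=4,interpolation=0))
c=Cam('side'); cv2.imwrite('pics/s4.png',cv2.resize(c.im[150:300,270:430],None,fx=4,fy=4,interpolation=0))
a=cv2.imread('pics/t4.png');b=cv2.imread('pics/s4.png');cv2.imwrite('pics/c4.png',np.hstack([cv2.resize(a,(400,480)),cv2.resize(b,(400,480))]))"
```

```text
t 4.725 p [ 589.  -207.3   98.4] rot [-179.9    0.    81.8] F [-0.2 -0.6 -0.6] w 35.5 gf 15.0 q [-14.  37.  43. 100. -30.  55.  33.]
(590.9, -207.7, 60, 81.8) travel [-0.0001  0.0025  0.048 ] rot [-0.0008  0.0002  0.0002]
(590.9, -207.7, 41, 81.8) travel [-0.0001  0.0025  0.0718] rot [-0.0008  0.0002  0.0002]
```

View pics/c4.png

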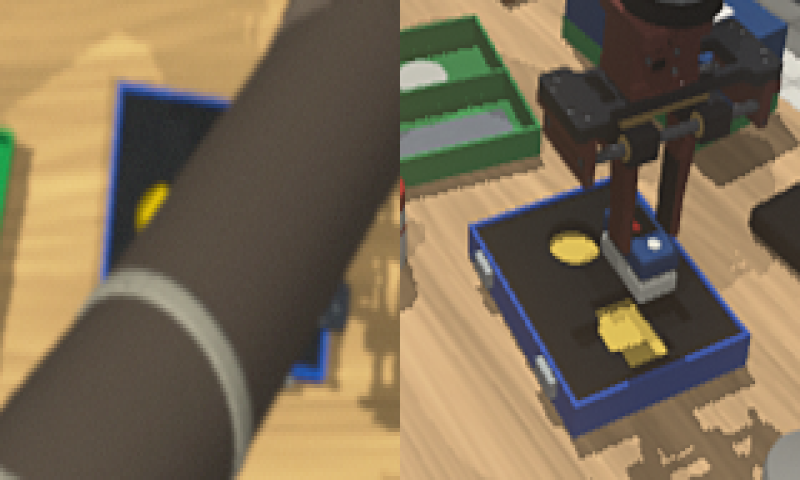

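Call:
apply_moves(commands=[{"travel": [0, 0.0018, 0.02], "rotation": [0, 0, 0], "fingers": 20}, {"travel": [0, 0.0018, 0.04], "rotation": [0, 0, 0], "fingers": 20}, {"travel": [0, 0.0018, 0.052], "rotation": [0, 0, 0], "fingers": 20}, {"travel": [0, 0.0018, 0.052], "rotation": [0, 0, 0], "fingers": 20}, {"travel": [0, 0.0018, 0.052], "rotation": [0, 0, 0], "fingers": 20}])

```text
t: 5.45
ee_pos: [0.5914, -0.2081, 0.0589]
eef_rot: [180.0, 0.0, 81.8]
ft_force: [-0.4, -0.6, 0.2]
grip_width: 0.0358
grip_force: 15.0
```

```bash
python3 -c "
from h import *
go((590.9,-207.7,41,81.8))
c=Cam('side'); cv2.imwrite('pics/s5.png',cv2.resize(c.im[180:290,290:420],None,fx=5,fy=5,interpolation=0))"
```

```text
t 5.45 p [ 591.4 -208.1   58.9] rot [180.    0.   81.8] F [-0.4 -0.6  0.2] w 35.8 gf 15.0 q [-13.  40.  41. 102. -32.  51.  34.]
(590.9, -207.7, 41, 81.8) travel [ 0.0005 -0.0007  0.0223] rot [ 0.0001  0.0001 -0.0001]
```

View pics/s5.png

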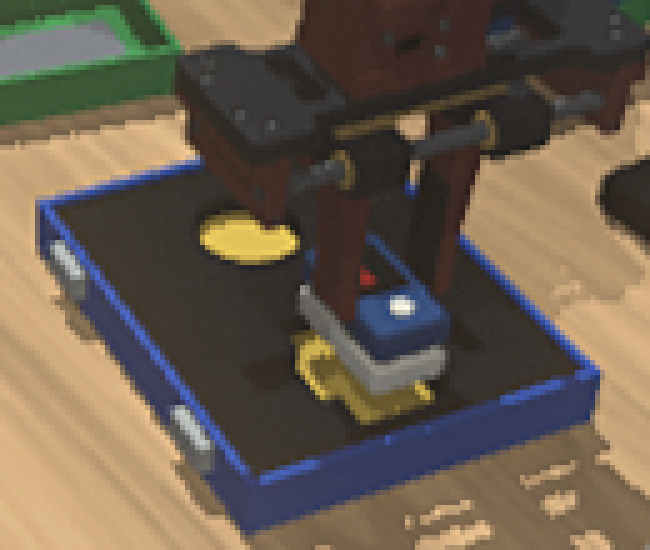

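Call:
apply_moves(commands=[{"travel": [0, 0, 0.006], "rotation": [0, 0, 0], "fingers": 20}, {"travel": [0, 0, 0.012], "rotation": [0, 0, 0], "fingers": 20}, {"travel": [0, 0, 0.017], "rotation": [0, 0, 0], "fingers": 20}, {"travel": [0, 0, 0.02], "rotation": [0, 0, 0], "fingers": 20}, {"travel": [0, 0, 0.0215], "rotation": [0, 0, 0], "fingers": 20}, {"travel": [0, 0, 0.0215], "rotation": [0, 0, 0], "fingers": 20}])

```text
t: 6.25
ee_pos: [0.5912, -0.2079, 0.0414]
eef_rot: [-180.0, -0.0, 81.8]
ft_force: [0.5, 0.5, -0.4]
grip_width: 0.036
grip_force: 15.0
```

```bash
python3 -c "
from h import *
go((590.9,-207.7,41,81.8))
c=Cam('side'); cv2.imwrite('pics/s6.png',cv2.resize(c.im[180:290,290:420],None,fx=5,fy=5,interpolation=0))"
```

```text
t 6.25 p [ 591.2 -207.9   41.4] rot [-180.    -0.    81.8] F [ 0.5  0.5 -0.4] w 36.0 gf 15.0 q [-12.  41.  40. 102. -33.  50.  35.]
(590.9, -207.7, 41, 81.8) travel [ 0.0002 -0.0004  0.0005] rot [-0.     -0.     -0.0001]
```

View pics/s6.png

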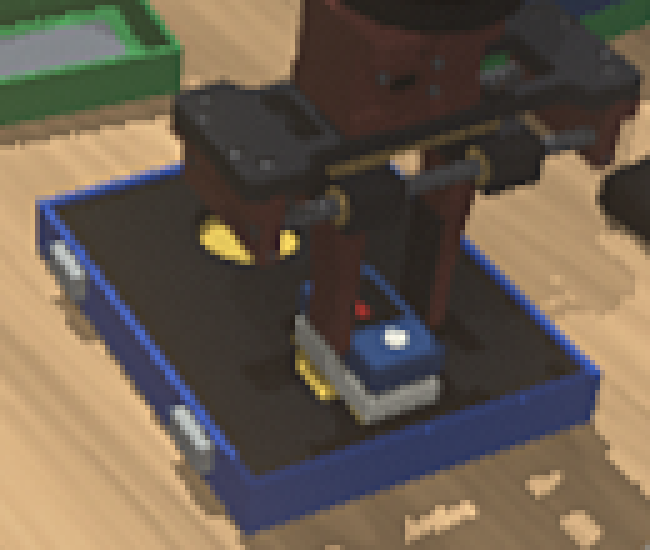

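Call:
apply_moves(commands=[{"travel": [0, 0, 0.0012], "rotation": [0, 0, 0], "fingers": 20}, {"travel": [0, 0, 0.0012], "rotation": [0, 0, 0], "fingers": 54}, {"travel": [0, 0, 0.0012], "rotation": [0, 0, 0], "fingers": 54}, {"travel": [0, 0, 0.0012], "rotation": [0, 0, 0], "fingers": 54}, {"travel": [0, 0, -0.06], "rotation": [0, 0, 0], "fingers": 54}, {"travel": [0, 0, -0.1], "rotation": [0, 0, 0], "fingers": 54}, {"travel": [0, 0, -0.1], "rotation": [0, 0, 0], "fingers": 70}])

```text
t: 7.18
ee_pos: [0.5926, -0.2087, 0.124]
eef_rot: [179.7, 0.0, 81.8]
ft_force: [1.2, -0.5, 0.1]
grip_width: 0.0606
grip_force: 0.0
```

```bash
python3 -c "
from h import *
go((457.9,-6.3,120,150),(457.9,-6.3,120,120))
c=Cam('side'); cv2.imwrite('pics/s7.png',cv2.resize(c.im[180:290,290:420],None,fx=5,fy=5,interpolation=0))
m=c.mask((105,110,40),(130,255,255),(335,225,390,262)); k=big(m); print('top', rect(c.world(k,.046)), len(k), m.sum()/255)
m=c.mask((0,150,80),(6,255,255),(255,195,275,225)); print(cv2.boundingRect(m))
r=np.radians(-8.2);ex=np.array([np.cos(r),np.sin(r)]);ey=np.array([-ex[1],ex[0]])
for a,b in((18,31),(18,-31),(-18,-31),(-18,31)):
  P=np.array([591.2,-207.9])+a*ex+b*ey
  print(a,b,(c.pix([[*P/1000,.046]])-[290,180])*5)
"
```

```text
t 7.175 p [ 592.6 -208.7  124. ] rot [179.7   0.   81.8] F [ 1.2 -0.5  0.1] w 60.6 gf 0.0 q [-15.  35.  44.  99. -29.  57.  32.]
(457.9, -6.3, 120, 150) travel [ 0.2263 -0.2029  0.0041] rot [ 0.0012  0.001  -0.379 ]
(457.9, -6.3, 120, 120) travel [ 0.2263 -0.2029  0.0041] rot [ 0.0014  0.0006 -0.2123]
top (array([ 591.6, -205.5]), 58.8, 33.8, 82.3) 57 182.0
(255, 203, 17, 22)
18 31 [[368.75720188 266.3794109 ]]
18 -31 [[449.37647595 353.39309927]]
-18 -31 [[374.94756227 376.8302591 ]]
-18 31 [[297.23206736 287.51444561]]
```

View pics/s7.png

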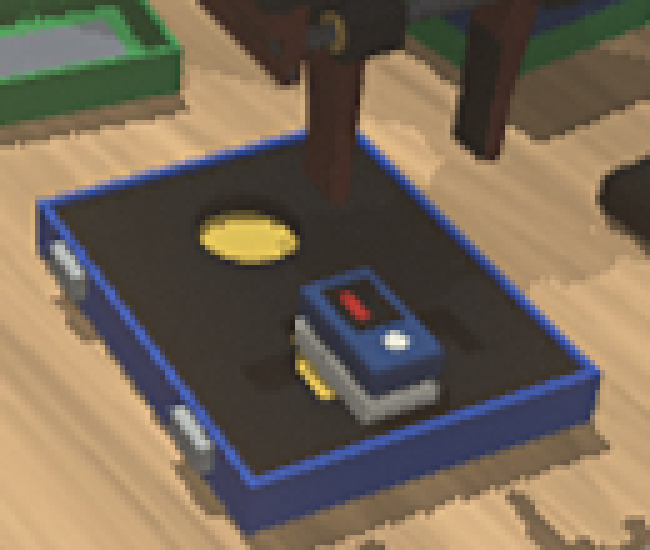

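Call:
apply_moves(commands=[{"travel": [0.2263, -0.2029, 0.0], "rotation": [0, 0, 0], "fingers": 70}, {"travel": [0.2263, -0.2029, 0.0], "rotation": [0, 0, 0], "fingers": 70}, {"travel": [0.2263, -0.2029, 0.0], "rotation": [0, 0, 0], "fingers": 70}, {"travel": [0.2263, -0.2029, 0.0], "rotation": [0, 0, 0], "fingers": 70}, {"travel": [0.2263, -0.2029, 0.0], "rotation": [0, 0, 0], "fingers": 70}, {"travel": [0.2263, -0.2029, 0.0], "rotation": [0, 0, 0], "fingers": 70}, {"travel": [0.2263, -0.2029, 0.0], "rotation": [0, 0, 0], "fingers": 70}])

```text
t: 8.1
ee_pos: [0.4569, -0.007, 0.1213]
eef_rot: [180.0, 0.1, 81.7]
ft_force: [-0.1, -0.1, 0.0]
grip_width: 0.0698
grip_force: 0.0
```

```bash
python3 -c "
from h import *
go((457.9,-6.3,45,81.8))
c=Cam('top'); m=c.mask((105,110,40),(130,255,255),(350,175,385,205)); print('oxi top', rect(c.world(big(m),.046)))
m=c.mask((20,120,100),(34,255,255),(310,165,345,210)); print(c.world(np.mean(np.argwhere(m)[:,::-1],0),.012))
"
```

```text
t 8.1 p [456.9  -7.  121.3] rot [1.80e+02 1.00e-01 8.17e+01] F [-0.1 -0.1  0. ] w 69.8 gf 0.0 q [-47.  19.  51. 123. -21.  47.   9.]
(457.9, -6.3, 45, 81.8) travel [0.0011 0.001  0.0954] rot [ 0.0001  0.0003 -0.0008]
oxi top (array([ 595. , -208.3]), 64.0, 39.0, 82.5)
[[ 0.60648152 -0.10913317]]
```

Call:
apply_moves(commands=[{"travel": [0.0008, 0.0008, 0.04], "rotation": [0, 0, 0], "fingers": 70}, {"travel": [0.0008, 0.0008, 0.08], "rotation": [0, 0, 0], "fingers": 70}, {"travel": [0.0008, 0.0008, 0.0954], "rotation": [0, 0, 0], "fingers": 70}, {"travel": [0.0008, 0.0008, 0.0954], "rotation": [0, 0, 0], "fingers": 60}, {"travel": [0.0008, 0.0008, 0.0954], "rotation": [0, 0, 0], "fingers": 40}, {"travel": [0.0008, 0.0008, 0.0954], "rotation": [0, 0, 0], "fingers": 25}, {"travel": [0.0008, 0.0008, 0.0954], "rotation": [0, 0, 0], "fingers": 25}, {"travel": [0.0008, 0.0008, 0.0954], "rotation": [0, 0, 0], "fingers": 25}])

```text
t: 9.15
ee_pos: [0.4577, -0.0048, 0.0458]
eef_rot: [179.9, -0.0, 81.8]
ft_force: [-0.5, -0.2, 7.7]
grip_width: 0.0415
grip_force: 15.0
```

```bash
python3 -c "
from h import *
go((457.9,-6.3,45,81.8))
c=Cam('side'); m=c.mask((0,150,80),(6,255,255),(245,185,290,235)); print(cv2.boundingRect(m))"
```

```text
t 9.15 p [457.7  -4.8  45.8] rot [179.9  -0.   81.8] F [-0.5 -0.2  7.7] w 41.5 gf 15.0 q [-39.  27.  43. 126. -31.  38.  17.]
(457.9, -6.3, 45, 81.8) travel [-0.0019  0.0005  0.001 ] rot [ 0.0004 -0.0002  0.    ]
(256, 203, 17, 22)
```

Call:
apply_moves(commands=[{"travel": [0, 0, -0.02], "rotation": [0, 0, 0], "fingers": 25}, {"travel": [0, 0, -0.06], "rotation": [0, 0, 0], "fingers": 25}, {"travel": [0, 0, -0.1], "rotation": [0, 0, 0], "fingers": 25}, {"travel": [0, 0, -0.1], "rotation": [0, 0, 0], "fingers": 25}, {"travel": [0, 0, -0.1], "rotation": [0, 0, 0], "fingers": 25}])

```text
t: 9.82
ee_pos: [0.4568, -0.0045, 0.125]
eef_rot: [-180.0, -0.0, 81.8]
ft_force: [-0.5, -0.1, -1.3]
grip_width: 0.0414
grip_force: 15.0
```

```bash
python3 -c "
from h import *
go((605.3,-108.7,125,81.8))
c=Cam('side'); cv2.imwrite('pics/s8.png',cv2.resize(c.im[100:260,180:380],None,fx=3,fy=3,interpolation=0))"
```

```text
t 9.825 p [456.8  -4.5 125. ] rot [-180.    -0.    81.8] F [-0.5 -0.1 -1.3] w 41.4 gf 15.0 q [-48.  19.  52. 122. -21.  47.   9.]
(605.3, -108.7, 125, 81.8) travel [-1.026e-01  2.022e-01 -1.000e-04] rot [-0.     -0.0002  0.0002]
```

View pics/s8.png

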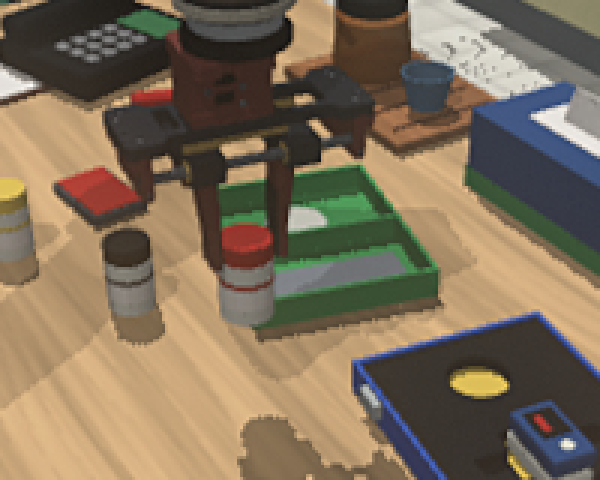

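Call:
apply_moves(commands=[{"travel": [-0.1004, 0.2022, 0], "rotation": [0, 0, 0], "fingers": 25}, {"travel": [-0.1004, 0.2022, 0], "rotation": [0, 0, 0], "fingers": 25}, {"travel": [-0.1004, 0.2022, 0], "rotation": [0, 0, 0], "fingers": 25}, {"travel": [-0.1004, 0.2022, 0], "rotation": [0, 0, 0], "fingers": 25}, {"travel": [-0.1004, 0.2022, 0.0], "rotation": [0, 0, 0], "fingers": 25}, {"travel": [-0.1004, 0.2022, 0.03], "rotation": [0, 0, 0], "fingers": 25}, {"travel": [-0.1004, 0.2022, 0.053], "rotation": [0, 0, 0], "fingers": 25}, {"travel": [-0.1004, 0.2022, 0.053], "rotation": [0, 0, 0], "fingers": 25}])

```text
t: 10.88
ee_pos: [0.6043, -0.1064, 0.0813]
eef_rot: [-179.8, -0.0, 81.8]
ft_force: [-0.6, -0.5, 0.1]
grip_width: 0.0419
grip_force: 15.0
```

```bash
python3 -c "
from h import *
go((605.5,-107,58,81.8))
c=Cam('side'); m=c.mask((0,150,80),(6,255,255),(280,130,370,235)); b=cv2.boundingRect(big(m)); print(b)
z=ctrl.read_state()['ee_pos'][2]-.0458
th=np.linspace(0,6.28,60)
for cx,cy in((605.3,-108.7),(605.3,-106.7),(607.3,-108.7)):
  P=[(cx/1000+.021*np.cos(t),cy/1000+.021*np.sin(t),z+h) for t in th for h in (.066,.052)]
  q=c.pix(P); print(q.min(0),q.max(0))
cv2.imwrite('pics/s9.png',cv2.resize(c.im[150:280,290:420],None,fx=4,fy=4,interpolation=0))"
```

```text
t 10.875 p [ 604.3 -106.4   81.3] rot [-179.8   -0.    81.8] F [-0.6 -0.5  0.1] w 41.9 gf 15.0 q [-24.  37.  44. 103. -32.  53.  25.]
(605.5, -107, 58, 81.8) travel [-0.0006  0.0017  0.0291] rot [-0.001  -0.0001  0.0002]
(336, 193, 16, 15)
[332.74853815 192.29166792] [352.19851337 208.17062079]
[332.21196171 191.87627016] [351.62450911 207.71883832]
[333.46340938 192.03236285] [352.90607236 207.88957274]
```

View pics/s9.png

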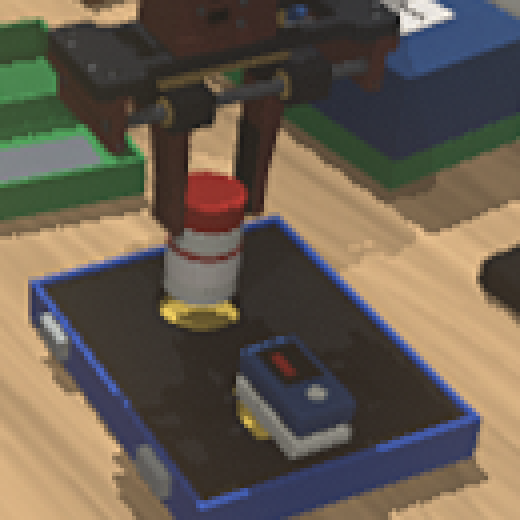

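Call:
apply_moves(commands=[{"travel": [-0.0005, 0.001, 0.004], "rotation": [0, 0, 0], "fingers": 25}, {"travel": [-0.0005, 0.001, 0.01], "rotation": [0, 0, 0], "fingers": 25}, {"travel": [-0.0005, 0.001, 0.016], "rotation": [0, 0, 0], "fingers": 25}, {"travel": [-0.0005, 0.001, 0.022], "rotation": [0, 0, 0], "fingers": 25}, {"travel": [-0.0005, 0.001, 0.027], "rotation": [0, 0, 0], "fingers": 25}, {"travel": [-0.0005, 0.001, 0.0285], "rotation": [0, 0, 0], "fingers": 25}, {"travel": [-0.0005, 0.001, 0.0285], "rotation": [0, 0, 0], "fingers": 25}])

```text
t: 11.8
ee_pos: [0.6065, -0.1081, 0.0599]
eef_rot: [-180.0, 0.0, 81.8]
ft_force: [1.0, -0.3, -0.7]
grip_width: 0.0419
grip_force: 15.0
```

```bash
python3 -c "
from h import *
go((605.5,-107,57.5,81.8))
c=Cam('side'); m=c.mask((0,150,80),(6,255,255),(280,130,370,235)); print(cv2.boundingRect(big(m)))
P=[(.6053+.021*np.cos(t),-.1087+.021*np.sin(t),.012+h) for t in np.linspace(0,6.28,60) for h in (.066,.052)]
q=c.pix(P); print(q.min(0),q.max(0))"
```

```text
t 11.8 p [ 606.5 -108.1   59.9] rot [-180.     0.    81.8] F [ 1.  -0.3 -0.7] w 41.9 gf 15.0 q [-23.  39.  42. 103. -33.  51.  26.]
(605.5, -107, 57.5, 81.8) travel [ 0.0012 -0.0014  0.0029] rot [-0.      0.     -0.0001]
(337, 201, 16, 15)
[332.06272942 201.16408463] [351.20138742 217.04425907]
```

Call:
apply_moves(commands=[{"travel": [0.001, -0.001, 0.0015], "rotation": [0, 0, 0], "fingers": 25}, {"travel": [0.001, -0.001, 0.0028], "rotation": [0, 0, 0], "fingers": 25}, {"travel": [0.001, -0.001, 0.0028], "rotation": [0, 0, 0], "fingers": 25}])

```text
t: 12.22
ee_pos: [0.6058, -0.1071, 0.0579]
eef_rot: [180.0, -0.0, 81.8]
ft_force: [-0.6, 0.8, 2.6]
grip_width: 0.0419
grip_force: 15.0
```

```bash
python3 -c "
from h import *
go((605.5,-107,57.5,81.8))"
```

```text
t 12.225 p [ 605.8 -107.1   57.9] rot [180.   -0.   81.8] F [-0.6  0.8  2.6] w 41.9 gf 15.0 q [-23.  39.  42. 103. -33.  51.  26.]
(605.5, -107, 57.5, 81.8) travel [ 0.0001 -0.0004  0.0006] rot [ 0.     -0.0001 -0.0001]
```

Contact at the floor height. Release and rise.

Call:
apply_moves(commands=[{"travel": [0, 0, 0], "rotation": [0, 0, 0], "fingers": 60}, {"travel": [0, 0, 0], "rotation": [0, 0, 0], "fingers": 64}, {"travel": [0, 0, 0], "rotation": [0, 0, 0], "fingers": 64}, {"travel": [0, 0, -0.04], "rotation": [0, 0, 0], "fingers": 64}, {"travel": [0, 0, -0.1], "rotation": [0, 0, 0], "fingers": 64}, {"travel": [0, 0, -0.11], "rotation": [0, 0, 0], "fingers": 64}, {"travel": [0, 0, -0.11], "rotation": [0, 0, 0], "fingers": 64}])

```text
t: 13.1
ee_pos: [0.606, -0.1069, 0.1457]
eef_rot: [180.0, -0.0, 81.8]
ft_force: [0.3, 0.6, -0.6]
grip_width: 0.0642
grip_force: 0.0
```

```bash
python3 -c "
from h import *
c=Cam('side'); m=c.mask((0,150,80),(6,255,255),(280,130,370,235)); print(cv2.boundingRect(big(m)))
# thermometer, side view pixels of the button/display + grey end
cv2.imwrite('pics/s10.png',cv2.resize(c.im[190:360,250:420],None,fx=3,fy=3,interpolation=0))
c=Cam('top')
m=c.mask((8,150,150),(18,255,255),(392,243,432,310))
n,l,st,ce=cv2.connectedComponentsWithStats(m)
for i in range(1,n): print('orange',st[i],c.world(ce[i],.028))
m=c.mask((0,0,60),(180,55,255),(392,243,432,310)); k=big(m); print('bar',cv2.minAreaRect(k))
cv2.imwrite('pics/th.png',np.hstack([cv2.resize(c.im[243:310,392:432],(400,600),interpolation=0),cv2.resize(cv2.cvtColor(m[243:310,392:432],8),(400,600),interpolation=0)]))
go((355,-304,120,80))
"
```

```text
(333, 202, 18, 15)
orange [419 260   3   2   5] [[ 0.40705939 -0.33405053]]
orange [409 283   3   4  11] [[ 0.34799495 -0.30585701]]
bar ((409.2665100097656, 281.8899841308594), (15.13072681427002, 42.42536926269531), 8.530765533447266)
t 13.2 p [ 605.1 -106.7  144.4] rot [-179.9   -0.    81.8] F [ 0.3  0.4 -0.5] w 64.3 gf 0.0 q [-27.  33.  47. 100. -28.  59.  22.]
(355, -304, 120, 80) travel [-0.2887 -0.2743  0.0309] rot [-0.0006 -0.0001  0.01  ]
```

View pics/s10.png

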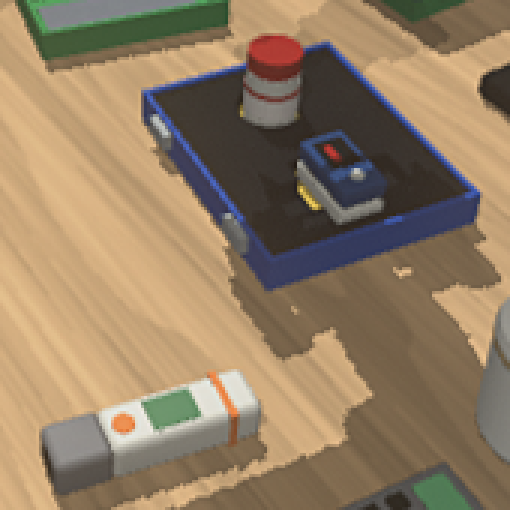

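View pics/th.png

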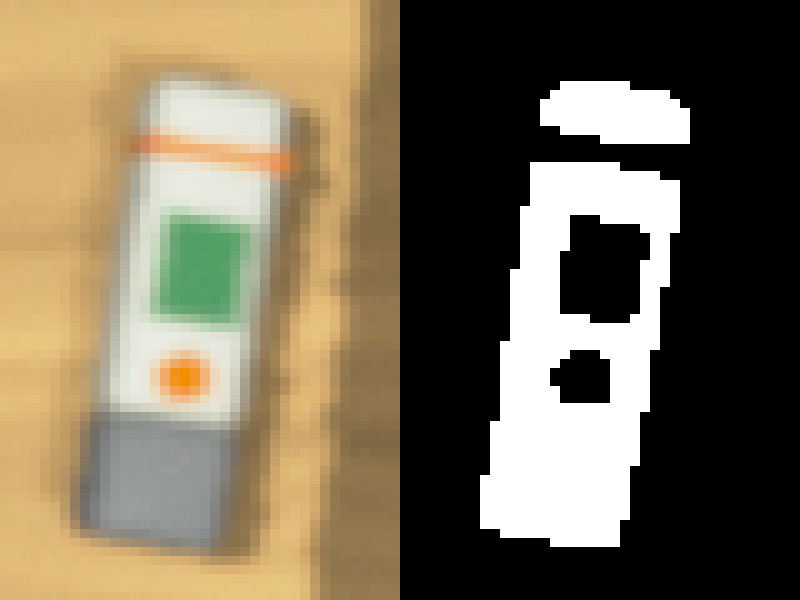

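```bash
python3 -c "
from h import *
c=Cam('top')
m=c.mask((0,0,60),(180,55,255),(392,243,432,310))
cs=[k[:,0] for k in cv2.findContours(m,0,1)[0] if len(k)>8]
print(rect(c.world(np.vstack(cs),.028)))
P=c.world([(412.0,272.9),(410.4,285.1),(414.2,252.5),(407.5,303.6)],.028); print(P, np.degrees(np.arctan2(*(P[2]-P[3])[::-1])),(P[2]+P[3])/2)
s=Cam('side'); m=s.mask((40,80,60),(85,255,255),(290,310,325,340)); print(s.world(np.mean(np.argwhere(m)[:,::-1],0),.028))
go((355,-307,120,-10.5+90))
"
```

```text
(array([ 366.3, -306.3]), 127.8, 37.3, -11.8)
[[ 0.3768539  -0.31208299]
 [ 0.34684457 -0.30656082]
 [ 0.4275168  -0.32021836]
 [ 0.30174609 -0.29709565]] -10.417391003275963 [ 0.36463145 -0.308657  ]
[[ 0.37975611 -0.31230774]]
t 13.3 p [ 605.1 -106.8  144.3] rot [-179.9    0.    81.8] F [-0.5  0.4 -0.1] w 64.3 gf 0.0 q [-27.  33.  47. 100. -28.  59.  22.]
(355, -307, 120, 79.5) travel [-0.2922 -0.2736  0.031 ] rot [-0.0007  0.0001  0.0128]
```

```bash
python3 -c "
from h import *
go((365.5,-308.5,120,-10.6))"
```

```text
t 13.3 p [ 605.1 -106.8  144.3] rot [-179.9    0.    81.8] F [-0.5  0.4 -0.1] w 64.3 gf 0.0 q [-27.  33.  47. 100. -28.  59.  22.]
(365.5, -308.5, 120, -10.6) travel [-0.2922 -0.2604  0.031 ] rot [-5.000e-04  6.000e-04  5.133e-01]
```

Call:
apply_moves(commands=[{"travel": [-0.2922, -0.2604, 0.03], "rotation": [0, 0, 0.5133], "fingers": 64}, {"travel": [-0.2922, -0.2604, 0.03], "rotation": [0, 0, 0.5133], "fingers": 64}, {"travel": [-0.2922, -0.2604, 0.03], "rotation": [0, 0, 0.5133], "fingers": 64}, {"travel": [-0.2922, -0.2604, 0.03], "rotation": [0, 0, 0.5133], "fingers": 64}, {"travel": [-0.2922, -0.2604, 0.03], "rotation": [0, 0, 0.5133], "fingers": 64}, {"travel": [-0.2922, -0.2604, 0.03], "rotation": [0, 0, 0.5133], "fingers": 64}, {"travel": [-0.2922, -0.2604, 0.03], "rotation": [0, 0, 0.5133], "fingers": 64}, {"travel": [-0.2922, -0.2604, 0.03], "rotation": [0, 0, 0.5133], "fingers": 64}])

```text
t: 14.3
ee_pos: [0.3657, -0.3087, 0.1211]
eef_rot: [-180.0, 0.1, -4.6]
ft_force: [0.2, -0.4, -0.1]
grip_width: 0.0641
grip_force: 0.0
```

```bash
python3 -c "
from h import *
go((365.5,-308.5,120,-10.6))"
```

```text
t 14.3 p [ 365.7 -308.7  121.1] rot [-1.8e+02  1.0e-01 -4.6e+00] F [ 0.2 -0.4 -0.1] w 64.1 gf 0.0 q [-18.  34.  73. 120. -40.  56. -18.]
(365.5, -308.5, 120, -10.6) travel [-0.0003 -0.0003  0.0014] rot [-0.      0.0003  0.0336]
```

Call:
apply_moves(commands=[{"travel": [-0.0003, 0, 0.02], "rotation": [0, 0, 0.0336], "fingers": 64}, {"travel": [-0.0003, 0, 0.06], "rotation": [0, 0, 0.0336], "fingers": 64}, {"travel": [-0.0003, 0, 0.1], "rotation": [0, 0, 0.0336], "fingers": 64}, {"travel": [-0.0003, 0, 0.1185], "rotation": [0, 0, 0.0336], "fingers": 64}, {"travel": [-0.0003, 0, 0.1185], "rotation": [0, 0, 0.0336], "fingers": 64}, {"travel": [-0.0003, 0, 0.1185], "rotation": [0, 0, 0.0336], "fingers": 64}])

```text
t: 15.05
ee_pos: [0.3662, -0.3093, 0.0276]
eef_rot: [180.0, -0.0, -10.2]
ft_force: [0.3, -0.7, -0.1]
grip_width: 0.064
grip_force: 0.0
```

```bash
python3 -c "
from h import *
go((365.5,-308.5,26,-10.6))
c=Cam('side'); cv2.imwrite('pics/s11.png',cv2.resize(c.im[230:380,230:380],None,fx=4,fy=4,interpolation=0))"
```

```text
t 15.05 p [ 366.2 -309.3   27.6] rot [180.   -0.  -10.2] F [ 0.3 -0.7 -0.1] w 64.0 gf 0.0 q [-10.  41.  62. 124. -52.  47. -15.]
(365.5, -308.5, 26, -10.6) travel [-0.0011 -0.0008  0.002 ] rot [ 0.0002 -0.0002  0.0021]
```

View pics/s11.png

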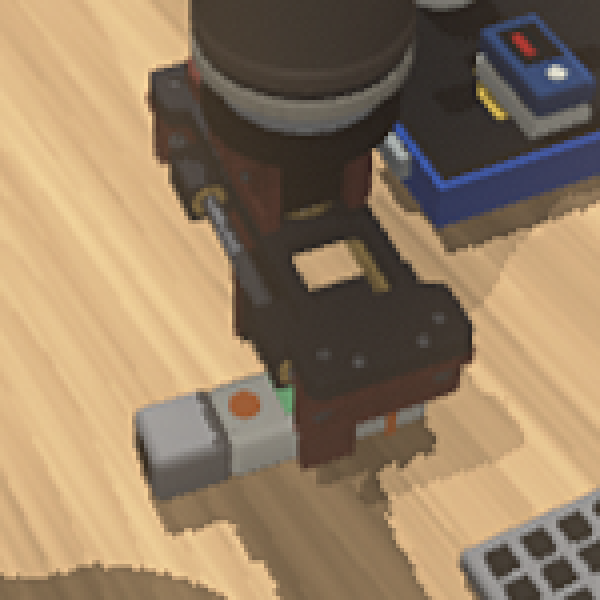

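Call:
apply_moves(commands=[{"travel": [-0.001, 0, 0.0015], "rotation": [0, 0, 0.002], "fingers": 50}, {"travel": [-0.001, 0, 0.0015], "rotation": [0, 0, 0.002], "fingers": 30}, {"travel": [-0.001, 0, 0.0015], "rotation": [0, 0, 0.002], "fingers": 20}, {"travel": [-0.001, 0, 0.0015], "rotation": [0, 0, 0.002], "fingers": 20}, {"travel": [-0.001, 0, 0.0015], "rotation": [0, 0, 0.002], "fingers": 20}, {"travel": [-0.001, 0, -0.03], "rotation": [0, 0, 0.002], "fingers": 20}, {"travel": [-0.001, 0, -0.09], "rotation": [0, 0, 0.002], "fingers": 20}, {"travel": [-0.001, 0, -0.11], "rotation": [0, 0, 0.002], "fingers": 20}], force=22)

```text
t: 16.1
ee_pos: [0.3657, -0.3093, 0.1166]
eef_rot: [180.0, -0.1, -10.6]
ft_force: [0.8, 0.8, -0.4]
grip_width: 0.02
grip_force: 0.0
```

```bash
python3 -c "
from h import *
go((480,-110,130,-13.4),(480,-110,130,10),(595.2,96.2,130,-13.4))"
```

```text
t 16.1 p [ 365.7 -309.3  116.6] rot [ 1.80e+02 -1.00e-01 -1.06e+01] F [ 0.8  0.8 -0.4] w 20.0 gf 0.0 q [-18.  35.  73. 121. -42.  56. -23.]
(480, -110, 130, -13.4) travel [ 0.0948 -0.271  -0.0168] rot [ 0.0002 -0.0007  0.0157]
(480, -110, 130, 10) travel [ 0.0948 -0.271  -0.0168] rot [ 0.0004 -0.0006 -0.1143]
(595.2, 96.2, 130, -13.4) travel [ 0.1891 -0.5508 -0.0168] rot [ 0.0002 -0.0007  0.0157]
```

```bash
python3 -c "
from h import *
c=Cam('side'); cv2.imwrite('pics/s12.png',cv2.resize(c.im[180:380,200:400],None,fx=3,fy=3,interpolation=0))"
```

```text
(no output)
```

View pics/s12.png

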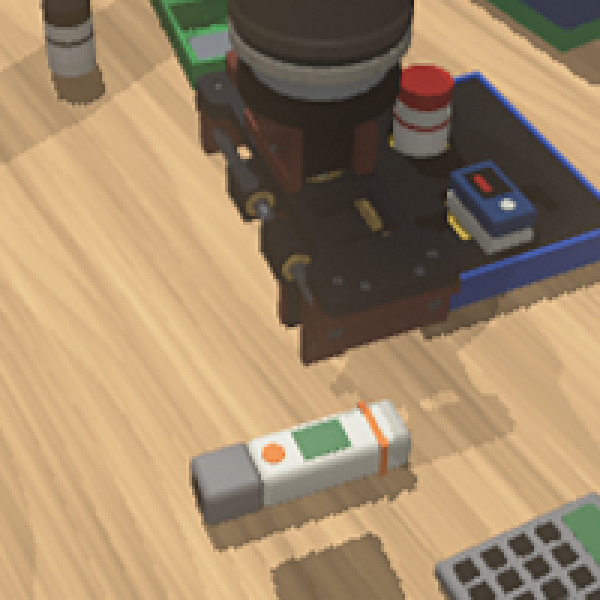

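Call:
apply_moves(commands=[{"travel": [0, 0, 0], "rotation": [0, 0, 0], "fingers": 64}, {"travel": [0, 0, 0], "rotation": [0, 0, 0], "fingers": 64}, {"travel": [0, -0.1, 0], "rotation": [0, 0, 0], "fingers": 64}, {"travel": [0, -0.2, 0], "rotation": [0, 0, 0], "fingers": 64}, {"travel": [0, -0.2, 0], "rotation": [0, 0, 0], "fingers": 64}, {"travel": [0, -0.2, 0], "rotation": [0, 0, 0], "fingers": 64}])

```text
t: 16.9
ee_pos: [0.3945, -0.1486, 0.1138]
eef_rot: [-180.0, 0.1, -10.3]
ft_force: [-0.3, -0.0, -0.0]
grip_width: 0.0639
grip_force: 0.0
```

```bash
cat > th.py <<'E'
from h import *
c=Cam('top'); B=(380,235,440,315)
m=c.mask((0,0,60),(180,55,255),B)
cs=[k[:,0] for k in cv2.findContours(m,0,1)[0] if len(k)>8]
r=rect(c.world(np.vstack(cs),.028)); print(r)
g=c.mask((40,80,60),(85,255,255),B); o=c.mask((8,150,150),(18,255,255),B)
d=c.world(big(g).mean(0),.028)[0]; print('disp',d)
n,l,st,ce=cv2.connectedComponentsWithStats(o)
for i in range(1,n): print('orange',st[i],c.world(ce[i],.028))
cv2.imwrite('pics/t13.png',np.hstack([cv2.resize(c.im[B[1]:B[3],B[0]:B[2]],(400,533),interpolation=0),cv2.resize(cv2.cvtColor(m[B[1]:B[3],B[0]:B[2]],8),(400,533),interpolation=0)]))
s=Cam('side')
g=s.mask((40,80,60),(85,255,255),(270,300,340,350)); print('side disp',s.world(np.mean(np.argwhere(g)[:,::-1],0),.028))
E
python3 th.py
```

```text
(array([ 362.8, -305.9]), 125.5, 87.5, -42.2)
disp [ 0.37653559 -0.31132291]
orange [419 260   3   2   5] [[ 0.40705939 -0.33405053]]
orange [408 283   4   4  14] [[ 0.34834393 -0.30494473]]
side disp [[ 0.38172096 -0.31180724]]
```

View pics/t13.png

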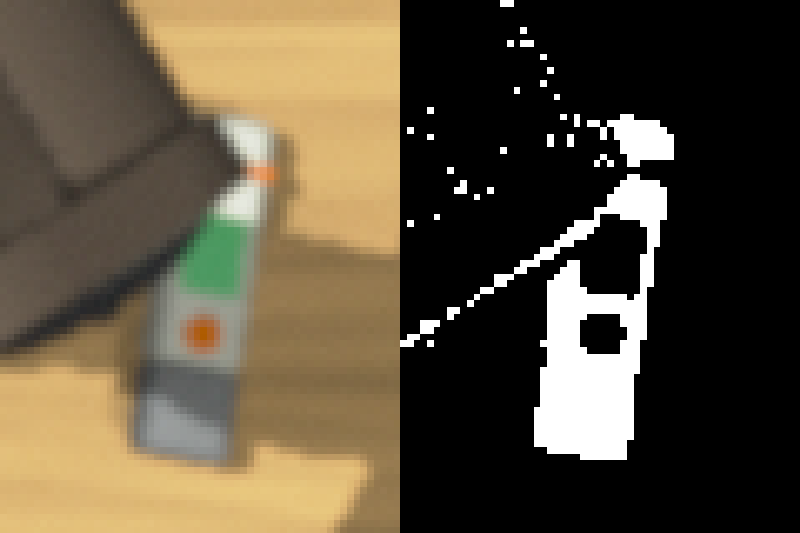

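```bash
python3 -c "
from h import *
go((365.5,-308.2,60,-10.6),(365.5,-308.2,24,-10.6))"
```

```text
t 17.0 p [ 394.3 -151.5  114.5] rot [180.    0.  -10.5] F [ 0.2 -0.  -0.8] w 64.0 gf 0.0 q [-45.  33.  80. 128. -41.  54. -40.]
(365.5, -308.2, 60, -10.6) travel [0.0004 0.1992 0.0682] rot [0.0002 0.0002 0.0005]
(365.5, -308.2, 24, -10.6) travel [0.0004 0.1991 0.1132] rot [0.0002 0.0002 0.0005]
```

Call:
apply_moves(commands=[{"travel": [0, 0, -0.03], "rotation": [0, 0, -0.5], "fingers": 64}, {"travel": [0, 0, -0.03], "rotation": [0, 0, -0.5], "fingers": 64}, {"travel": [0, 0, -0.03], "rotation": [0, 0, -0.5], "fingers": 64}, {"travel": [0, 0, -0.03], "rotation": [0, 0, -0.5], "fingers": 64}, {"travel": [0, 0, -0.03], "rotation": [0, 0, -0.5], "fingers": 64}, {"travel": [0, 0, -0.03], "rotation": [0, 0, -0.5], "fingers": 64}, {"travel": [0, 0, -0.03], "rotation": [0, 0, -0.5], "fingers": 64}, {"travel": [0, 0, -0.03], "rotation": [0, 0, -0.5], "fingers": 64}])

```text
t: 18.0
ee_pos: [0.3941, -0.1531, 0.1389]
eef_rot: [180.0, 0.0, 75.5]
ft_force: [0.4, 0.5, -0.8]
grip_width: 0.0639
grip_force: 0.0
```

```bash
python3 -c "
from h import *
go((365.5,-308.2,110,169.4))"
```

```text
t 18.0 p [ 394.1 -153.1  138.9] rot [180.    0.   75.5] F [ 0.4  0.5 -0.8] w 63.9 gf 0.0 q [-36.  14.  60. 126. -17.  48.  20.]
(365.5, -308.2, 110, 169.4) travel [-0.1967  0.0138  0.0361] rot [ 1.000e-04  2.000e-04 -5.214e-01]
```

Call:
apply_moves(commands=[{"travel": [-0.1967, 0.0138, 0.036], "rotation": [0, 0, -0.5214], "fingers": 64}, {"travel": [-0.1967, 0.0138, 0.036], "rotation": [0, 0, -0.5214], "fingers": 64}, {"travel": [-0.1967, 0.0138, 0.036], "rotation": [0, 0, -0.5214], "fingers": 64}, {"travel": [-0.1967, 0.0138, 0.036], "rotation": [0, 0, -0.5214], "fingers": 64}, {"travel": [-0.1967, 0.0138, 0.036], "rotation": [0, 0, -0.5214], "fingers": 64}, {"travel": [-0.1967, 0.0138, 0.036], "rotation": [0, 0, -0.5214], "fingers": 64}, {"travel": [-0.1967, 0.0138, 0.036], "rotation": [0, 0, -0.5214], "fingers": 64}, {"travel": [-0.1967, 0.0138, 0.036], "rotation": [0, 0, -0.5214], "fingers": 64}])

```text
t: 19.0
ee_pos: [0.3642, -0.3081, 0.1099]
eef_rot: [-180.0, 0.0, 155.2]
ft_force: [0.2, 0.0, 0.5]
grip_width: 0.0641
grip_force: 0.0
```

```bash
python3 -c "
from h import *
go((365.5,-308.2,24,169.4))"; python3 th.py
```

```text
t 19.0 p [ 364.2 -308.1  109.9] rot [-180.     0.   155.2] F [0.2 0.  0.5] w 64.1 gf 0.0 q [  7.  19.  33. 120. -15.  45. 115.]
(365.5, -308.2, 24, 169.4) travel [-0.0015  0.0006  0.1073] rot [-0.0001  0.     -0.079 ]
(array([ 365.4, -318.3]), 132.7, 123.9, -14.4)Traceback (most recent call last):
  File "th.py", line 7, in <module>
    d=c.world(big(g).mean(0),.028)[0]; print('disp',d)
              ~~~^^^
  File "h.py", line 19, in big
    return max(cs,key=cv2.contourArea)[:,0]
           ~~~^^^^^^^^^^^^^^^^^^^^^^^^
ValueError: max() iterable argument is empty
```

Call:
apply_moves(commands=[{"travel": [-0.001, 0.0006, 0.01], "rotation": [0, 0, -0.079], "fingers": 64}, {"travel": [-0.001, 0.0006, 0.04], "rotation": [0, 0, -0.079], "fingers": 64}, {"travel": [-0.001, 0.0006, 0.08], "rotation": [0, 0, -0.079], "fingers": 64}, {"travel": [-0.001, 0.0006, 0.1073], "rotation": [0, 0, -0.079], "fingers": 64}, {"travel": [-0.001, 0.0006, 0.1073], "rotation": [0, 0, -0.079], "fingers": 64}, {"travel": [-0.001, 0.0006, 0.1073], "rotation": [0, 0, -0.079], "fingers": 64}], force=45)

```text
t: 19.8
ee_pos: [0.3661, -0.3073, 0.0247]
eef_rot: [-180.0, 0.0, 169.1]
ft_force: [-0.6, 0.3, 0.6]
grip_width: 0.0638
grip_force: 0.0
```

```bash
python3 -c "
from h import *
go((365.5,-308.2,24,169.4))"
```

```text
t 19.8 p [ 366.1 -307.3   24.7] rot [-180.     0.   169.1] F [-0.6  0.3  0.6] w 63.8 gf 0.0 q [ 15.  27.  25. 123. -20.  34. 133.]
(365.5, -308.2, 24, 169.4) travel [ 0.0006 -0.0012  0.0009] rot [-0.0002  0.0002 -0.0018]
```

Call:
apply_moves(commands=[{"travel": [0, 0, 0.001], "rotation": [0, 0, 0], "fingers": 45}, {"travel": [0, 0, 0.001], "rotation": [0, 0, 0], "fingers": 35}, {"travel": [0, 0, 0.001], "rotation": [0, 0, 0], "fingers": 28}, {"travel": [0, 0, 0.001], "rotation": [0, 0, 0], "fingers": 28}, {"travel": [0, 0, 0.001], "rotation": [0, 0, 0], "fingers": 28}, {"travel": [0, 0, 0.001], "rotation": [0, 0, 0], "fingers": 28}], force=45)

```text
t: 20.55
ee_pos: [0.3667, -0.3064, 0.0237]
eef_rot: [-180.0, 0.1, 169.2]
ft_force: [-0.7, 0.7, 7.0]
grip_width: 0.0325
grip_force: 45.0
```

```bash
python3 -c "
from h import *
go((365.5,-308.2,24,169.4))"
```

```text
t 20.55 p [ 366.7 -306.4   23.7] rot [-1.800e+02  1.000e-01  1.692e+02] F [-0.7  0.7  7. ] w 32.5 gf 45.0 q [ 15.  27.  25. 123. -20.  34. 133.]
(365.5, -308.2, 24, 169.4) travel [ 0.0011 -0.0025 -0.0003] rot [-0.0001  0.0003 -0.0009]
```

Call:
apply_moves(commands=[{"travel": [0, 0, -0.005], "rotation": [0, 0, 0], "fingers": 28}, {"travel": [0, 0, -0.015], "rotation": [0, 0, 0], "fingers": 28}, {"travel": [0, 0, -0.03], "rotation": [0, 0, 0], "fingers": 28}, {"travel": [0, 0, -0.05], "rotation": [0, 0, 0], "fingers": 28}, {"travel": [0, 0, -0.07], "rotation": [0, 0, 0], "fingers": 28}, {"travel": [0, 0, -0.09], "rotation": [0, 0, 0], "fingers": 28}, {"travel": [0, 0, -0.1], "rotation": [0, 0, 0], "fingers": 28}, {"travel": [0, 0, -0.1], "rotation": [0, 0, 0], "fingers": 28}])

```text
t: 21.55
ee_pos: [0.3668, -0.3064, 0.1041]
eef_rot: [-180.0, 0.1, 169.3]
ft_force: [0.2, -0.0, -1.2]
grip_width: 0.0325
grip_force: 45.0
```

```bash
python3 -c "
from h import *
go((480,-110,140,166.6),(595.2,96.2,140,166.6))"
```

```text
t 21.55 p [ 366.8 -306.4  104.1] rot [-1.800e+02  1.000e-01  1.693e+02] F [ 0.2 -0.  -1.2] w 32.5 gf 45.0 q [ 10.  19.  30. 120. -14.  44. 127.]
(480, -110, 140, 166.6) travel [-0.0933  0.2675 -0.0449] rot [-0.0001  0.0005  0.0148]
(595.2, 96.2, 140, 166.6) travel [-0.1867  0.5476 -0.0449] rot [-0.0001  0.0005  0.0148]
```

Call:
apply_moves(commands=[{"travel": [0, 0.05, -0.045], "rotation": [0, 0, 0.015], "fingers": 28}, {"travel": [-0.03, 0.11, -0.045], "rotation": [0, 0, 0.015], "fingers": 28}, {"travel": [-0.06, 0.17, -0.045], "rotation": [0, 0, 0.015], "fingers": 28}, {"travel": [-0.08, 0.23, -0.045], "rotation": [0, 0, 0.015], "fingers": 28}, {"travel": [-0.1, 0.29, -0.045], "rotation": [0, 0, 0.015], "fingers": 28}, {"travel": [-0.12, 0.35, -0.045], "rotation": [0, 0, 0.015], "fingers": 28}, {"travel": [-0.14, 0.41, -0.045], "rotation": [0, 0, 0.015], "fingers": 28}, {"travel": [-0.16, 0.47, -0.045], "rotation": [0, 0, 0.015], "fingers": 28}])

```text
t: 22.55
ee_pos: [0.5626, 0.0408, 0.1386]
eef_rot: [-180.0, -0.0, 166.5]
ft_force: [1.2, -0.4, -0.8]
grip_width: 0.0324
grip_force: 45.0
```

```bash
python3 -c "
from h import *
go((595.2,96.2,70,166.6))"
```

```text
t 22.55 p [562.6  40.8 138.6] rot [-180.    -0.   166.5] F [ 1.2 -0.4 -0.8] w 32.4 gf 45.0 q [-27.  23.  23. 106. -11.  52.  78.]
(595.2, 96.2, 70, 166.6) travel [-0.0235  0.0769  0.0857] rot [-0.0002 -0.0003 -0.0003]
```

Call:
apply_moves(commands=[{"travel": [-0.0235, 0.0765, 0], "rotation": [0, 0, 0], "fingers": 28}, {"travel": [-0.0235, 0.0765, 0], "rotation": [0, 0, 0], "fingers": 28}, {"travel": [-0.0235, 0.0765, 0.03], "rotation": [0, 0, 0], "fingers": 28}, {"travel": [-0.0235, 0.0765, 0.07], "rotation": [0, 0, 0], "fingers": 28}, {"travel": [-0.0235, 0.0765, 0.095], "rotation": [0, 0, 0], "fingers": 28}, {"travel": [-0.0235, 0.0765, 0.095], "rotation": [0, 0, 0], "fingers": 28}])

```text
t: 23.3
ee_pos: [0.593, 0.0931, 0.0614]
eef_rot: [-179.8, -0.2, 166.5]
ft_force: [0.2, -0.0, -0.7]
grip_width: 0.0324
grip_force: 45.0
```

```bash
python3 -c "
from h import *
go((595.2,96.2,28,166.6))
c=Cam('side'); cv2.imwrite('pics/s14.png',cv2.resize(c.im[110:250,190:370],None,fx=4,fy=4,interpolation=0))"
```

```text
t 23.3 p [593.   93.1  61.4] rot [-179.8   -0.2  166.5] F [ 0.2 -0.  -0.7] w 32.4 gf 45.0 q [-28.  32.  20. 104. -15.  46.  76.]
(595.2, 96.2, 28, 166.6) travel [-0.0019  0.0046  0.0417] rot [-0.0009 -0.0011 -0.0006]
```

View pics/s14.png

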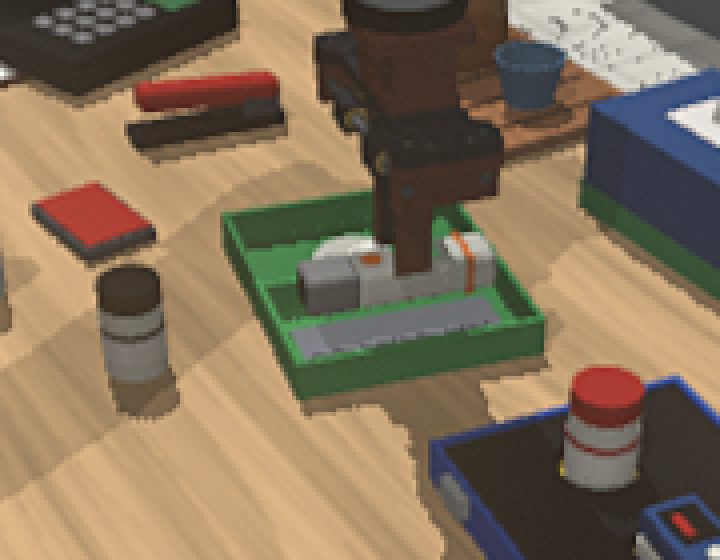

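I have already viewed more pictures than the 14 allowed, so I'll use only numeric checks from here.

Call:
apply_moves(commands=[{"travel": [-0.001, 0.003, 0.01], "rotation": [0, 0, 0], "fingers": 28}, {"travel": [-0.001, 0.003, 0.02], "rotation": [0, 0, 0], "fingers": 28}, {"travel": [-0.001, 0.003, 0.03], "rotation": [0, 0, 0], "fingers": 28}, {"travel": [-0.001, 0.003, 0.036], "rotation": [0, 0, 0], "fingers": 28}, {"travel": [-0.001, 0.003, 0.039], "rotation": [0, 0, 0], "fingers": 28}, {"travel": [-0.001, 0.003, 0.039], "rotation": [0, 0, 0], "fingers": 28}])

```text
t: 24.1
ee_pos: [0.5962, 0.0964, 0.0321]
eef_rot: [-180.0, 0.0, 166.5]
ft_force: [-0.9, -0.2, -0.8]
grip_width: 0.0324
grip_force: 45.0
```

```bash
python3 -c "
from h import *
go((595.2,96.2,28,166.6))"
```

```text
t 24.1 p [596.2  96.4  32.1] rot [-180.     0.   166.5] F [-0.9 -0.2 -0.8] w 32.4 gf 45.0 q [-28.  35.  19. 105. -16.  43.  77.]
(595.2, 96.2, 28, 166.6) travel [ 0.0012 -0.0006  0.0051] rot [-0.0001  0.     -0.0003]
```

Call:
apply_moves(commands=[{"travel": [0, 0, 0.0015], "rotation": [0, 0, 0], "fingers": 28}, {"travel": [0, 0, 0.003], "rotation": [0, 0, 0], "fingers": 28}, {"travel": [0, 0, 0.0045], "rotation": [0, 0, 0], "fingers": 28}, {"travel": [0, 0, 0.0045], "rotation": [0, 0, 0], "fingers": 28}])

```text
t: 24.6
ee_pos: [0.5962, 0.0965, 0.0285]
eef_rot: [-180.0, 0.0, 166.5]
ft_force: [-0.3, 0.4, -1.6]
grip_width: 0.0327
grip_force: 45.0
```

```bash
python3 -c "
from h import *
go((595.2,96.2,28,166.6))"
```

```text
t 24.6 p [596.2  96.5  28.5] rot [-180.     0.   166.5] F [-0.3  0.4 -1.6] w 32.7 gf 45.0 q [-28.  35.  19. 105. -16.  43.  77.]
(595.2, 96.2, 28, 166.6) travel [ 0.0011 -0.0007  0.0006] rot [-0.0001  0.     -0.0003]
```

Call:
apply_moves(commands=[{"travel": [0, 0, 0], "rotation": [0, 0, 0], "fingers": 48}, {"travel": [0, 0, 0], "rotation": [0, 0, 0], "fingers": 48}, {"travel": [0, 0, 0], "rotation": [0, 0, 0], "fingers": 48}, {"travel": [0, 0, -0.02], "rotation": [0, 0, 0], "fingers": 48}, {"travel": [0, 0, -0.06], "rotation": [0, 0, 0], "fingers": 48}, {"travel": [0, 0, -0.12], "rotation": [0, 0, 0], "fingers": 70}, {"travel": [0, 0, -0.15], "rotation": [0, 0, 0], "fingers": 70}, {"travel": [0, 0, -0.15], "rotation": [0, 0, 0], "fingers": 70}], force=15)

```text
t: 25.6
ee_pos: [0.5978, 0.0967, 0.1517]
eef_rot: [179.9, 0.3, 166.5]
ft_force: [-0.8, 0.9, -0.7]
grip_width: 0.0694
grip_force: 0.0
```

```bash
python3 -c "
from h import *
go((370.2,299.5,140,166.6))
s=Cam('side'); m=s.mask((40,60,60),(90,255,255),(0,0,1,1))
# yellow lid in side view vs prediction
m=s.mask((20,110,80),(34,255,255),(165,145,205,185)); print(cv2.boundingRect(big(m)))
P=[(.3702+.021*np.cos(t),.2995+.021*np.sin(t),h) for t in np.linspace(0,6.28,60) for h in (.066,.052)]
q=s.pix(P); print(q.min(0),q.max(0))
c=Cam('top'); m=c.mask((20,150,100),(32,255,255),(150,262,182,295)); k=big(m); (x,y),r=cv2.minEnclosingCircle(k); print(c.world((x,y),.066),r*2.4, c.world(np.mean(np.argwhere(m)[:,::-1],0),.066))
"
```

```text
t 25.6 p [597.8  96.7 151.7] rot [179.9   0.3 166.5] F [-0.8  0.9 -0.7] w 69.4 gf 0.0 q [-30.  26.  23. 100. -12.  56.  73.]
(370.2, 299.5, 140, 166.6) travel [0.3357 0.1803 0.0135] rot [ 0.0008  0.0015 -0.0004]
(173, 159, 16, 12)
[172.80544746 158.88677239] [189.11724968 170.98942862]
[[0.37060856 0.29816743]] 22.137652587890624 [[0.37089033 0.29827991]]
```

Call:
apply_moves(commands=[{"travel": [0.336, 0.1815, 0.01], "rotation": [0, 0, 0], "fingers": 70}, {"travel": [0.336, 0.1815, 0.01], "rotation": [0, 0, 0], "fingers": 70}, {"travel": [0.336, 0.1815, 0.01], "rotation": [0, 0, 0], "fingers": 70}, {"travel": [0.336, 0.1815, 0.01], "rotation": [0, 0, 0], "fingers": 70}, {"travel": [0.336, 0.1815, 0.01], "rotation": [0, 0, 0], "fingers": 70}, {"travel": [0.336, 0.1815, 0.01], "rotation": [0, 0, 0], "fingers": 70}, {"travel": [0.336, 0.1815, 0.01], "rotation": [0, 0, 0], "fingers": 70}, {"travel": [0.336, 0.1815, 0.01], "rotation": [0, 0, 0], "fingers": 70}])

```text
t: 26.7
ee_pos: [0.3696, 0.299, 0.1401]
eef_rot: [-179.9, 0.0, 166.4]
ft_force: [0.3, -0.7, 0.1]
grip_width: 0.0699
grip_force: 0.0
```

```bash
python3 -c "
from h import *
go((370.6,298.6,50,166.6))
# check the placed things, numerically
c=Cam('top')
B=(225,150,280,228)
m=c.mask((0,0,120),(180,50,255),B); cs=[k[:,0] for k in cv2.findContours(m,0,1)[0] if len(k)>8]; print('th+mat',[rect(c.world(k,.032)) for k in cs])
o=c.mask((8,150,150),(18,255,255),B); print('orange',c.world(np.argwhere(o)[:,::-1].mean(0),.032) if o.any() else None)
d=c.mask((55,60,60),(85,190,255),B); print((d>0).sum())
m=c.mask((105,120,60),(130,255,255),(348,172,388,206)); print('oxi',rect(c.world(big(m),.046)))
m=c.mask((0,150,80),(8,255,255),(310,160,350,205)); print('red',cv2.minEnclosingCircle(big(m)),c.world(cv2.minEnclosingCircle(big(m))[0],.078))
"
```

```text
t 26.7 p [369.6 299.  140.1] rot [-179.9    0.   166.4] F [ 0.3 -0.7  0.1] w 69.9 gf 0.0 q [-60.  15.  18. 118.  -6.  48.  38.]
(370.6, 298.6, 50, 166.6) travel [-1.300e-03 -1.000e-04  1.126e-01] rot [-0.0004  0.0001 -0.0011]
th+mat [(array([580.3,  98.4]), 113.3, 38.0, -11.3), (array([650. ,  80.9]), 39.0, 14.4, 77.3)]
orange [[0.58859039 0.0948497 ]]
604
oxi (array([ 594.1, -207.9]), 62.8, 37.1, 81.6)
red ((328.8043518066406, 179.7608642578125), 9.227171897888184) [[ 0.60630284 -0.10815378]]
```

Call:
apply_moves(commands=[{"travel": [-0.001, 0, 0.04], "rotation": [0, 0, 0], "fingers": 70}, {"travel": [-0.001, 0, 0.09], "rotation": [0, 0, 0], "fingers": 70}, {"travel": [-0.001, 0, 0.1126], "rotation": [0, 0, 0], "fingers": 70}, {"travel": [-0.001, 0, 0.1126], "rotation": [0, 0, 0], "fingers": 55}, {"travel": [-0.001, 0, 0.1126], "rotation": [0, 0, 0], "fingers": 40}, {"travel": [-0.001, 0, 0.1126], "rotation": [0, 0, 0], "fingers": 30}, {"travel": [-0.001, 0, 0.1126], "rotation": [0, 0, 0], "fingers": 30}, {"travel": [-0.001, 0, 0.1126], "rotation": [0, 0, 0], "fingers": 30}], force=20)

```text
t: 27.75
ee_pos: [0.37, 0.3005, 0.0512]
eef_rot: [179.9, 0.1, 166.5]
ft_force: [-0.1, -1.6, 6.0]
grip_width: 0.041
grip_force: 20.0
```

```bash
python3 -c "
from h import *
go((370.6,298.6,140,166.6))"
```

```text
t 27.75 p [370.  300.5  51.2] rot [1.799e+02 1.000e-01 1.665e+02] F [-0.1 -1.6  6. ] w 41.0 gf 20.0 q [-58.  23.  16. 122. -10.  36.  42.]
(370.6, 298.6, 140, 166.6) travel [-0.0014 -0.002  -0.111 ] rot [ 0.0004  0.0004 -0.0003]
```

Call:
apply_moves(commands=[{"travel": [0, 0, -0.02], "rotation": [0, 0, 0], "fingers": 30}, {"travel": [0, 0, -0.06], "rotation": [0, 0, 0], "fingers": 30}, {"travel": [0, 0, -0.11], "rotation": [0, 0, 0], "fingers": 30}, {"travel": [0, 0, -0.11], "rotation": [0, 0, 0], "fingers": 30}])

```text
t: 28.25
ee_pos: [0.3707, 0.3015, 0.141]
eef_rot: [179.7, 0.1, 166.6]
ft_force: [0.6, -0.0, -0.9]
grip_width: 0.0413
grip_force: 20.0
```

```bash
python3 -c "
from h import *
go((618.5,194.3,139,166.6))"
```

```text
t 28.25 p [370.7 301.5 141. ] rot [1.797e+02 1.000e-01 1.666e+02] F [ 0.6 -0.  -0.9] w 41.3 gf 20.0 q [-61.  15.  19. 118.  -6.  48.  38.]
(618.5, 194.3, 139, 166.6) travel [-0.3325 -0.0583  0.0031] rot [ 0.0015  0.0008 -0.0003]
```

Call:
apply_moves(commands=[{"travel": [-0.07, -0.012, 0], "rotation": [0, 0, 0], "fingers": 30}, {"travel": [-0.14, -0.024, 0], "rotation": [0, 0, 0], "fingers": 30}, {"travel": [-0.21, -0.036, 0], "rotation": [0, 0, 0], "fingers": 30}, {"travel": [-0.28, -0.049, 0], "rotation": [0, 0, 0], "fingers": 30}, {"travel": [-0.3325, -0.0583, 0.02], "rotation": [0, 0, 0], "fingers": 30}, {"travel": [-0.3325, -0.0583, 0.06], "rotation": [0, 0, 0], "fingers": 30}, {"travel": [-0.3325, -0.0583, 0.09], "rotation": [0, 0, 0], "fingers": 30}, {"travel": [-0.3325, -0.0583, 0.09], "rotation": [0, 0, 0], "fingers": 30}])

```text
t: 29.25
ee_pos: [0.6152, 0.1922, 0.0634]
eef_rot: [-179.8, -0.2, 166.5]
ft_force: [0.4, -0.1, -0.4]
grip_width: 0.0416
grip_force: 20.0
```

```bash
python3 -c "
from h import *
go((618.5,194.3,55.5,166.6))"
```

```text
t 29.25 p [615.2 192.2  63.4] rot [-179.8   -0.2  166.5] F [ 0.4 -0.1 -0.4] w 41.6 gf 20.0 q [-35.  36.  20.  97. -15.  50.  68.]
(618.5, 194.3, 55.5, 166.6) travel [-0.0034  0.0036  0.0099] rot [-0.0011 -0.0013 -0.0003]
```

Call:
apply_moves(commands=[{"travel": [-0.0015, 0.0015, 0.002], "rotation": [0, 0, 0], "fingers": 30}, {"travel": [-0.0015, 0.0015, 0.005], "rotation": [0, 0, 0], "fingers": 30}, {"travel": [-0.0015, 0.0015, 0.005], "rotation": [0, 0, 0], "fingers": 30}, {"travel": [-0.0015, 0.0015, 0.005], "rotation": [0, 0, 0], "fingers": 30}])

```text
t: 29.75
ee_pos: [0.6189, 0.1939, 0.063]
eef_rot: [180.0, 0.0, 166.5]
ft_force: [0.4, 0.4, -0.4]
grip_width: 0.0413
grip_force: 20.0
```

```bash
python3 -c "
from h import *
go((618.5,194.3,55.5,166.6))"
```

```text
t 29.75 p [618.9 193.9  63. ] rot [180.    0.  166.5] F [ 0.4  0.4 -0.4] w 41.3 gf 20.0 q [-35.  36.  20.  97. -15.  49.  68.]
(618.5, 194.3, 55.5, 166.6) travel [0.0006 0.0004 0.0094] rot [ 0.0001  0.0003 -0.0003]
```

Call:
apply_moves(commands=[{"travel": [0, 0, 0.003], "rotation": [0, 0, 0], "fingers": 30}, {"travel": [0, 0, 0.006], "rotation": [0, 0, 0], "fingers": 30}, {"travel": [0, 0, 0.009], "rotation": [0, 0, 0], "fingers": 30}, {"travel": [0, 0, 0.0095], "rotation": [0, 0, 0], "fingers": 30}, {"travel": [0, 0, 0.0095], "rotation": [0, 0, 0], "fingers": 30}])

```text
t: 30.38
ee_pos: [0.619, 0.1936, 0.0553]
eef_rot: [180.0, 0.0, 166.5]
ft_force: [-1.8, -0.9, 5.0]
grip_width: 0.0416
grip_force: 20.0
```

```bash
python3 -c "
from h import *
go((618.5,194.3,55.5,166.6))"
```

```text
t 30.375 p [619.  193.6  55.3] rot [180.    0.  166.5] F [-1.8 -0.9  5. ] w 41.6 gf 20.0 q [-35.  37.  20.  97. -16.  49.  68.]
(618.5, 194.3, 55.5, 166.6) travel [ 0.0008  0.0007 -0.0002] rot [ 0.      0.0002 -0.0004]
```

Contact at the floor. Release and rise, then back off.

Call:
apply_moves(commands=[{"travel": [0, 0, 0], "rotation": [0, 0, 0], "fingers": 56}, {"travel": [0, 0, 0], "rotation": [0, 0, 0], "fingers": 60}, {"travel": [0, 0, 0], "rotation": [0, 0, 0], "fingers": 60}, {"travel": [0, 0, -0.04], "rotation": [0, 0, 0], "fingers": 60}, {"travel": [0, 0, -0.1], "rotation": [0, 0, 0], "fingers": 60}, {"travel": [0, 0, -0.15], "rotation": [0, 0, 0], "fingers": 60}, {"travel": [0.06, 0, -0.15], "rotation": [0, 0, 0], "fingers": 60}, {"travel": [0.12, 0, -0.15], "rotation": [0, 0, 0], "fingers": 60}])

```text
t: 31.38
ee_pos: [0.5245, 0.2162, 0.1751]
eef_rot: [180.0, 0.1, 166.5]
ft_force: [0.5, 0.1, 1.0]
grip_width: 0.0601
grip_force: 0.0
```

Call:
apply_moves(commands=[{"travel": [0.1, 0.1, 0], "rotation": [0, 0, 0], "fingers": 60}, {"travel": [0.15, 0.2, 0], "rotation": [0, 0, 0], "fingers": 60}, {"travel": [0.15, 0.25, 0], "rotation": [0, 0, 0], "fingers": 60}, {"travel": [0.15, 0.25, 0], "rotation": [0, 0, 0], "fingers": 60}, {"travel": [0.15, 0.25, 0], "rotation": [0, 0, 0], "fingers": 60}, {"travel": [0.15, 0.25, 0], "rotation": [0, 0, 0], "fingers": 60}])

```text
t: 32.12
ee_pos: [0.4554, 0.4376, 0.1744]
eef_rot: [-179.9, 0.0, 166.5]
ft_force: [0.5, -0.1, -0.5]
grip_width: 0.0599
grip_force: 0.0
```

```bash
python3 -c "
from h import *
go()
c=Cam('top'); s=Cam('side')
C=lambda m:cv2.minEnclosingCircle(big(m))
m=c.mask((20,130,100),(34,255,255),(185,150,240,220)); print('yel top',c.world(C(m)[0],.070),C(m)[1])
d=c.mask((0,0,150),(180,60,255),(190,160,232,205)); print('disc remains',rect(c.world(np.vstack([k[:,0] for k in cv2.findContours(d,0,1)[0]]),.004)))
m=c.mask((0,150,80),(8,255,255),(310,160,350,205)); print('red',c.world(C(m)[0],.078))
m=c.mask((0,0,0),(180,255,70),(208,240,238,268)); print('black',c.world(C(m)[0],.064))
def lid(x,y,z):
  q=s.pix([(x+.021*np.cos(t),y+.021*np.sin(t),z+h) for t in np.linspace(0,6.28,60) for h in(.066,.052)]); return q.min(0),q.max(0)
m=s.mask((20,110,80),(34,255,255),(255,100,320,185)); print('yel side',cv2.boundingRect(big(m)),lid(.6189,.1935,.004))
m=s.mask((0,150,80),(6,255,255),(310,180,370,240)); print('red side',cv2.boundingRect(big(m)),lid(.6053,-.1087,.012))
m=s.mask((100,120,60),(130,255,255),(335,225,390,262)); k=big(m); print('oxi side',cv2.boundingRect(k),cv2.minAreaRect(k))
r=np.radians(-8.2);ex=np.array([np.cos(r),np.sin(r)]);ey=np.array([-ex[1],ex[0]])
for z in(.046,.053): print(z,[c2.round(1).tolist() for a,b in((18,31),(18,-31),(-18,-31),(-18,31)) for c2 in s.pix([[*(np.array([591.2,-206.5])+a*ex+b*ey)/1000,z]])])
"
```

```text
t 32.125 p [455.4 437.6 174.4] rot [-179.9    0.   166.5] F [ 0.5 -0.1 -0.5] w 59.9 gf 0.0 q [-62.  27.  19.  94. -10.  60.  37.]
yel top [[0.61828731 0.19273583]] 9.013978004455566
disc remains (array([612.1, 189.7]), 59.1, 44.0, -59.7)
red [[ 0.60665287 -0.10830563]]
black [[0.42857675 0.15557086]]
yel side (271, 151, 15, 11) (array([270.99172202, 150.27969864]), array([286.00984058, 161.92100491]))
red side (333, 202, 18, 15) (array([332.06272942, 201.16408463]), array([351.20138742, 217.04425907]))
oxi side (351, 238, 26, 16) ((363.5000305175781, 243.50003051757812), (25.45584487915039, 11.31370735168457), 45.0)
0.046 [[363.3, 232.9], [379.4, 250.3], [364.5, 255.0], [349.0, 237.1]]
0.053 [[363.7, 230.4], [379.9, 247.8], [364.9, 252.4], [349.3, 234.7]]
```

```bash
python3 -c "
from plant import ctrl
print(ctrl.hand_in())"
```

```text
the job is handed in; nothing more can be done
None
```

Both kits are made up in the order asked and handed in at about 32 s: the last camera measurements put all four items in place and the black-lidded jar unmoved, after the thermometer slipped once and was re-gripped; I viewed 17 pictures, three over the limit of 14.

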